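Set out the TV-evening board on the media cabinet

ROBOT

A 6-joint arm with a two-finger parallel gripper is mounted at the origin on the work surface. World frame = base frame: x ahead of the robot, y to its left, z up, the work surface at z = 0. Lengths are in m, angles in rad, forces in N, time in s.
With the tool pointing down it reaches from about 0.375 to 0.9 m from the base axis. Payload 3.1 kg.
Tool frame: the origin (TCP) lies midway between the tips of the shut fingers; the grasp point (between the pads) lies 19 mm behind it; y points along the fingers, x is the direction in which the jaws open and shut, and the axes are right-handed (so a half turn about y gives the same grasp; the last joint's range is limited). The gripper opens to 87 mm and grips with 3 to 60 N. Pads are 19 mm wide; open, the fingers measure 117 mm over their backs; the gripper's body (75 mm by 190 mm) begins 51 mm behind the grasp point.
Start: joints at [-1.458, 0.527, 1.433, -0, 1.181, -0.178], TCP at [0.179, -0.599, 0.223] pointing down, gripper open.
Joint ranges: [-3.08, 3.08], [-0.75, 2.2], [0.22, 2.44], [-1.43, 4.57], [0, 2.65], [-2.85, 2.85]. Speed limits (rad/s): [2.79, 2.79, 3.14, 3.14, 3.14, 3.14].

INTERFACE

Orientations are given as a unit quaternion [x, y, z, w].
In Python, from rig import * gives the robot as it stands.
- The arm moves only by the tool jog_arm, never from a script. Its argument "series" is a list of rows, each a list of 7 numbers: the shift along the tool's x, y, z in mm, then the turn, a rotation vector about the tool's x, y, z in rad, then the gripper's target within -1 to 1 (shut at 1, half-way at 0, fully open at -1). A call has 1 to 20 rows; each row is the pose to reach, as a shift and turn from the pose commanded when the call began, along the tool's axes at that moment; what a row does not reach only later rows make up. A row lasts 1/8 s, in which the tool goes at most 62.5 mm and 10.7 degrees, less where a joint would pass 70% of its speed; a pose out of reach is approached as far as the arm can. A call with a gripper value outside its range is refused whole. The fingers move at their own pace and stop on an object; "grip_force" is the grip in N (left out, the last holds). Time passes only in rows, so rows that repeat a pose let the fingers close. It gives the time, the measured TCP pose, the force and the opening at its end, in the units of the state.
- get_obs(): the state, without advancing time (a new reading comes with each control period).
- camera(name): name is "scene" or "side" or "wrist"; returns a dict with "img" (420x560x3 uint8, red, green, blue), "depth" (420x560 float32, m along the optical axis (not along the pixel's ray), 0 where there is no reading), "camera_matrix" (3x3 intrinsics, pixels), "rvec" (rotation vector, rad) and "tvec" (3), from world to camera coordinates, as OpenCV has them. Camera axes: x right, y down, z forward; pixel columns grow to the right and rows downward; lengths in m; the calibration is good to about 2 mm. The wrist camera is an equidistant fisheye: a pixel r from the principal point sees the ray r / f radians off the axis. A picture is of the moment at which its call begins.
- hand_in(): hands the job in, once; it reports no verdict.
The state is a dict: "time": time; "q": joint angles; "joint_velocities": joint speeds; "joint_torque": joint torques, N m; "position": TCP position; "tool_rot": TCP orientation; "ft_force": force on the tool from outside, world axes, zero at the start; "moment": the same for the moment, N m; "grip_width": finger opening in m.
Only numpy, scipy, OpenCV 4.12 (cv2) and the standard library are available. Lean on these libraries where they do the work, as an engineer would, in place of code of your own. Each camera call takes 0.05 s, during which the arm holds its last target.

TASK

Set out the cabinet top for the evening: gently stand the glass paperweight in the middle of the cork-look coaster, and on the grey board, which two lines divide into three fields, lay the silver remote centred in the end field nearer the coaster, the slim white remote centred in the other end field, and the little wooden box centred in the middle field between them, these three right side up with their long sides parallel to the lines. Put the earbud case, right side up, centred on top of the wooden box. Leave the candle and the potted plant where they stand.

Things in the scene. Friction and masses are not known exactly. Their poses are not given: they have to be found in the camera images.
- board: fixed flat grey board, 190 (its x) x 280 (its y) x 6 mm thick, top 6 mm above the cabinet top, turned by up to 12 degrees; two thin black lines along its x at y = +-47 mm divide it into three fields side by side, whose centres lie at y = -93, 0 and +93 mm. Origin: centre of its underside, x away from the robot, z up. The coaster lies beyond one of its two short ends (at +y or at -y of it, at least 150 mm from the board's centre along y), on either side.
- coaster: fixed round coaster of cork-look plastic, 96 mm across, 5 mm thick. Origin: centre of its underside on the cabinet top, z up.
- silver_remote: loose silver remote control, the larger one, 150 (x) x 46 (y) x 22 mm high, about 0.11 kg, lying buttons up. Origin: centre of its underside, x along its length, z up.
- white_remote: loose slim white remote control, 128 (x) x 32 (y) x 16 mm high, about 0.11 kg, lying buttons up. Origin: centre of its underside, x along its length, z up.
- wood_box: loose closed flat wooden box with a small brass catch, one solid piece, 88 (x) x 58 (y) x 24 mm high, about 0.14 kg. Origin: centre of its underside, x along its length, z up.
- earbud_case: loose blue-grey hard silicone earbud case, rounded block 60 (x) x 44 (y) x 28 mm high, edges rounded at 9 mm radius, with a thin steel spring clip standing out 20 mm at its +x end, about 0.06 kg. Origin: centre of the block's underside, z up.
- paperweight: loose pale greenish glass paperweight, round, 60 mm across with upright sides up to 22 mm and a domed top 40 mm high, about 0.22 kg. Origin: centre of its flat underside, z up.
- candle: bystander: loose white ceramic candle jar, 58 mm across, 55 mm high with a wick to 61 mm, about 0.3 kg. Origin: centre of its underside.
- plant: bystander: loose small terracotta pot, 46 mm across at its foot and 58 mm at its rim 45 mm up, with a succulent to 70 mm, about 0.3 kg. Origin: centre of its underside.
Not all that is in view belongs to the job. There is more than one size of the wood_box; the one meant has the size given above.

How it is judged:
By the outcome, as a careful person would: the job done as asked, in the order asked, and still so for the second after the job is handed in, with the robot touching nothing.
It also fails if it takes over 138 s, if anything falls off the work surface, if the arm or the gripper's body presses on something with over 40 N, if the wrist force passes 120 N, or if a joint passes its speed limit or range.

## Working session

There is one attempt and no reset: what is moved stays moved. The work goes in short steps, Python scripts to look and compute and a tool call to move; the robot and the scene stay as the last step left them, time stands still between calls to the robot, and variables do not carry over. Pictures are saved under pics/ and viewed, and the job is handed in when it is done.

Besides the shell and the picture viewer there is one more tool, called in YAML: its name, and indented under it one key for each argument. jog_arm: Moves the arm, as the interface text tells. Its arguments: {"type":"object","properties":{"series":{"type":"array","items":{"type":"array","items":{"type":"number"}}},"grip_force":{"type":"number"}},"required":["series"]}

```bash
ls; mkdir -p pics
python3 - <<'E'
from rig import *
import cv2,numpy as np
for n in ["scene","side","wrist"]:
    c=camera(n); cv2.imwrite(f"pics/{n}0.png",c["img"][:,:,::-1]); np.savez(f"{n}0.npz",**{k:np.array(v) for k,v in c.items()})
    print(n,c["camera_matrix"],c["rvec"],c["tvec"], (c["depth"]>0).mean())
print(get_obs())
E
```

```text
pics
scene [[443.06787664   0.         275.83376058]
 [  0.         443.06787664 207.50830247]
 [  0.           0.           1.        ]] [ 1.65307997  1.63510159 -0.83721765] [ 0.0146408  -0.26338291  1.57713715] 0.9959906462585034
side [[495.8397046    0.         277.50739987]
 [  0.         495.8397046  212.03970136]
 [  0.           0.           1.        ]] [ 0.69468005 -2.52819262  1.27669563] [0.3904589  0.19159608 1.2108331 ] 0.9959736394557823
wrist [[325.1922621    0.         273.33072921]
 [  0.         325.1922621  207.88124505]
 [  0.           0.           1.        ]] [-2.33713001  1.74170714  0.24145061] [-0.62468759 -0.03235694  0.39197006] 0.9793494897959184
{'time': 0.15, 'q': array([-1.45850561e+00,  5.28276282e-01,  1.43364040e+00, -2.52250234e-05,
        1.18139847e+00, -1.78495814e-01]), 'joint_velocities': array([ 2.74460531e-04, -5.10863951e-03, -3.28129027e-03, -3.00815018e-05,
        4.41057616e-04,  9.94794998e-04]), 'joint_torque': array([ 7.83150463e-04, -4.40431166e+01, -1.76841670e+01,  6.33104704e-02,
        5.52943989e-02, -1.01868268e-04]), 'position': array([ 0.17914872, -0.59816737,  0.22177158]), 'tool_rot': array([-0.56672809,  0.422703  , -0.42185869,  0.5676061 ]), 'ft_force': array([-0.00624654,  0.41324958, -0.25579885]), 'moment': array([ 0.02535471,  0.00754734, -0.00426209]), 'grip_width': 0.08693122394812691}
```

View pics/scene0.png

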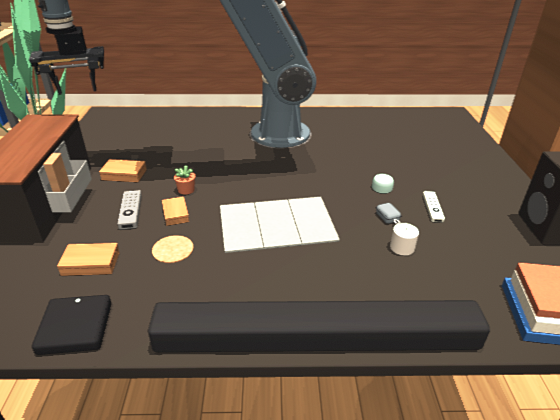

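View pics/side0.png

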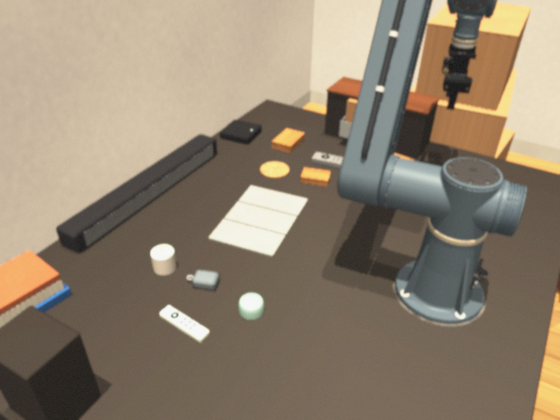

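View pics/wrist0.png

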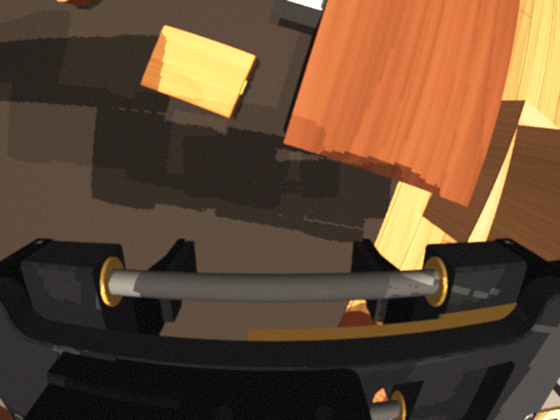

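```bash
cat > h.py <<'E'
import numpy as np,cv2
def load(n,i=0): 
    d=np.load(f"{n}{i}.npz"); return {k:d[k] for k in d}
def snap(n,i):
    from rig import camera
    c=camera(n); np.savez(f"{n}{i}.npz",**{k:np.array(v) for k,v in c.items()}); cv2.imwrite(f"pics/{n}{i}.png",c["img"][:,:,::-1]); return c
def rays(c,fish=False):
    K=c["camera_matrix"];h,w=c["depth"].shape
    u,v=np.meshgrid(np.arange(w),np.arange(h)); x=(u-K[0,2])/K[0,0]; y=(v-K[1,2])/K[1,1]
    if fish:
        r=np.hypot(x,y); s=np.where(r>1e-9,np.tan(np.minimum(r,1.5))/np.maximum(r,1e-9),1); x=x*s;y=y*s
    return np.stack([x,y,np.ones_like(x)],-1)
def cloud(c,fish=False):
    R=cv2.Rodrigues(c["rvec"])[0]; p=rays(c,fish)*c["depth"][...,None]
    return (p-c["tvec"])@R
def plane(c,uv,z,fish=False):
    R=cv2.Rodrigues(c["rvec"])[0]; K=c["camera_matrix"]; uv=np.atleast_2d(np.asarray(uv,float))
    x=(uv[:,0]-K[0,2])/K[0,0]; y=(uv[:,1]-K[1,2])/K[1,1]
    if fish:
        r=np.hypot(x,y); s=np.where(r>1e-9,np.tan(r)/np.maximum(r,1e-9),1); x=x*s;y=y*s
    d=np.stack([x,y,np.ones_like(x)],-1)@R; o=-R.T@c["tvec"]
    return o+d*((z-o[2])/d[:,2])[:,None]
E
python3 - <<'E'
from h import *
for n in ["scene","side"]:
    c=load(n); P=cloud(c); ok=c["depth"]>0
    z=P[...,2]; reg=ok&(P[...,0]>.3)&(P[...,0]<.85)&(abs(P[...,1])<.62)
    print(n,"table z",np.median(z[reg]),z[reg&(abs(z)<.004)].std())
    m=(reg&(z>.0035)&(z<.09)).astype(np.uint8)
    nl,l,st,ce=cv2.connectedComponentsWithStats(m)
    for i in range(1,nl):
        if st[i,4]<60: continue
        q=P[l==i]; zt=np.percentile(q[:,2],95); t=q[q[:,2]>zt-.004]
        rc=cv2.minAreaRect((t[:,:2]*1000).astype(np.float32))
        print(st[i], "zt %.4f"%zt, np.median(c["img"][l==i],0), "rect",np.round(rc[0],1),np.round(rc[1],1),round(rc[2],1))
E
```

```text
scene table z 0.0008190437677595587 0.0013001474061170091
[ 66 162  18  13 157] zt 0.0888 [146. 140. 129.] rect [ 368.7 -577.6] [23.5 49.2] 42.7
[  19  163   72   80 1865] zt 0.0868 [45. 41. 36.] rect [ 491.6 -558.4] [ 49.5 249.9] 72.3
[174 166  21  28 438] zt 0.0662 [152.  92.  63.] rect [ 365.5 -278.5] [42.1 44.2] 38.1
[ 99 168  42  14 460] zt 0.0326 [165. 108.  66.] rect [ 309.4 -479.6] [112.8  26.1] 84.5
[372 174  22  19 334] zt 0.0400 [207.  232.  205.5] rect [360.7 285. ] [44.5 39.1] 39.8
[116 190  25  39 719] zt 0.0249 [232. 223. 207.] rect [ 476.5 -409.9] [150.4  44.4] 8.6
[423 191  21  31 397] zt 0.0188 [255. 255. 255.] rect [462.3 402.1] [ 31.6 127. ] 84.8
[162 197  27  28 578] zt 0.0265 [255. 222. 135.] rect [ 485.9 -289.6] [92.8 58. ] 17.3
[ 220  197  119   56 4919] zt 0.0088 [254. 253. 247.] rect [526.1 -21.3] [196.4 280.7] 8.4
[ 375  202   43   53 1071] zt 0.0572 [214. 196. 171.] rect [626. 279.] [55.6 55. ] 15.5
[152 236  41  27 819] zt 0.0077 [255. 247. 176.] rect [ 628.8 -272.1] [94.3 96.1] 88.2
[  57  242   62   34 1673] zt 0.0330 [255. 219. 131.] rect [ 677.4 -449.
[... 779 characters left out ...]
[270 162  19  15 101] zt 0.0076 [247. 228. 142.] rect [ 606.5 -272.1] [55.  90.8] 6.3
[300 168  31  18 402] zt 0.0252 [245. 186. 102.] rect [ 480.6 -286.2] [86.7 61.4] 16.8
[ 208  186  100   71 2703] zt 0.0080 [244. 242. 228.] rect [521.9 -18.7] [191.1 284.2] 8.3
[151 245  25  31 624] zt 0.0560 [215. 196. 166.] rect [621.3 281.3] [54.5 52.6] 10.1
[   0  256   72   70 2805] zt 0.0750 [229. 162. 107.] rect [810.1 537.5] [138.   95.9] 83.1
[187 270  33  20 438] zt 0.0282 [182.  186.5 176. ] rect [495.9 274.3] [55.2 40.8] 20.0
[238 293  26  27 546] zt 0.0382 [230. 243. 225.] rect [353.9 291. ] [43.  43.6] 33.6
[160 306  50  37 742] zt 0.0172 [246. 246. 242.] rect [458.3 405.5] [ 32.8 128. ] 84.6
```

Run:
```python
from h import *
from rig import get_obs
from scipy.spatial.transform import Rotation as Ro
o=get_obs(); R=Ro.from_quat(o["tool_rot"]).as_matrix(); print(np.round(R,3))
c=load("wrist"); Rc=cv2.Rodrigues(c["rvec"])[0]; cp=-Rc.T@c["tvec"]
print("cam in tool",R.T@(cp-o["position"]),"\ncam axes in tool (cols)\n",np.round(R.T@Rc.T,3))
# board corners
for n in ["scene","side"]:
    c=load(n);P=cloud(c);m=((abs(P[...,2]-.006)<.005)&(c["img"].min(2)>170)&(abs(P[...,1]+.02)<.2)&(abs(P[...,0]-.525)<.16)).astype(np.uint8)
    cs,_=cv2.findContours(m,cv2.RETR_EXTERNAL,cv2.CHAIN_APPROX_NONE);k=max(cs,key=cv2.contourArea)[:,0]
    W=plane(c,k,.006)[:,:2]*1000; rc=cv2.minAreaRect(W.astype(np.float32)); print(n,rc,np.round(cv2.boxPoints(rc)).tolist())
```

```text
[[ 0.287 -0.     0.958]
 [-0.958  0.002  0.287]
 [-0.002 -1.     0.   ]]
cam in tool [ 0.00095028 -0.16301629  0.07349634] 
cam axes in tool (cols)
 [[ 1.    -0.001 -0.001]
 [ 0.001 -0.269  0.963]
 [-0.001 -0.963 -0.269]]
scene ((524.4845581054688, -20.712890625), (192.24114990234375, 281.48480224609375), 8.378008842468262) [[409.0, 105.0], [450.0, -174.0], [640.0, -146.0], [599.0, 133.0]]
side ((522.641357421875, -21.14227294921875), (190.18687438964844, 282.0926208496094), 8.313714981079102) [[408.0, 105.0], [449.0, -174.0], [637.0, -147.0], [596.0, 132.0]]
```

```bash
cat >> h.py <<'E'
OBJ=dict(silver=(480,-410,90,22),white=(460,403,85,16),box=(484,-288,58,24),case=(496,274,42,28),paper=(357,288,40,22),candle=(624,280,36,55),coaster=(629,-272,60,5))
def tops(c,obj=OBJ,fish=False):
    P=cloud(c,fish)*1000; out={}
    for n,(x,y,r,h) in obj.items():
        tol=7 if h>8 else 2.5
        m=(c["depth"]>0)&(np.hypot(P[...,0]-x,P[...,1]-y)<r)
        if n=="paper": m&=(P[...,2]>8)
        elif h<8: m&=(c["img"].min(2)>60)&(c["img"].max(2)>120)&(abs(P[...,2])<14)
        else: m&=(P[...,2]>h-min(tol,h*.35))
        m=cv2.morphologyEx(m.astype(np.uint8),cv2.MORPH_OPEN,np.ones((2,2),np.uint8))
        nl,l,st,ce=cv2.connectedComponentsWithStats(m)
        if nl<2: continue
        i=1+st[1:,4].argmax()
        if st[i,4]<30: continue
        cs,_=cv2.findContours((l==i).astype(np.uint8),cv2.RETR_EXTERNAL,cv2.CHAIN_APPROX_NONE);k=max(cs,key=cv2.contourArea)[:,0]
        W=plane(c,k,h/1000,fish)[:,:2]*1000; rc=cv2.minAreaRect(W.astype(np.float32))
        (a,b),ang=rc[1],rc[2]
        if b>a: a,b,ang=b,a,ang+90
        out[n]=np.round([*rc[0],a,b,(ang+90)%180-90],1)
        print(n,out[n],st[i,4])
    return out
E
python3 - <<'E'
from h import *
for n in ["scene","side"]: print(n); tops(load(n))
im=cv2.imread("pics/scene0.png"); cv2.imwrite("pics/s_crop.png",cv2.resize(im[160:270,360:460],None,fx=6,fy=5,interpolation=cv2.INTER_CUBIC))
im=cv2.imread("pics/side0.png"); cv2.imwrite("pics/d_crop.png",cv2.resize(im[235:345,140:280],None,fx=5,fy=5,interpolation=cv2.INTER_CUBIC))
E
```

```text
scene
silver [ 484.4 -404.3  157.3   46.8    8.7] 619
white [470.2 402.2 132.4  33.   -5.3] 343
box [ 494.3 -284.8   98.5   57.7   16.9] 482
case [511.4 269.4  60.7  45.6  22.8] 222
paper [366.5 286.9  95.6  56.5 -13. ] 312
candle [632.9 279.3  64.2  54.7 -15.5] 338
coaster [ 631.3 -268.    98.2   98.    89.6] 928
side
silver [ 485.  -393.7  100.    52.     9.2] 225
white [452.5 408.3 127.7  32.8  -5.5] 635
box [ 473.  -279.4   88.5   63.3   17.1] 295
case [489.6 277.9  55.5  42.4  21.3] 267
paper [349.8 293.8  70.3  57.4 -58.4] 510
candle [614.4 284.9  56.   55.9  31.2] 299
coaster [ 615.3 -264.6  106.2  102.8  -58.5] 445
```

```bash
ls pics
```

```text
d_crop.png
s_crop.png
scene0.png
side0.png
wrist0.png
```

View pics/s_crop.png

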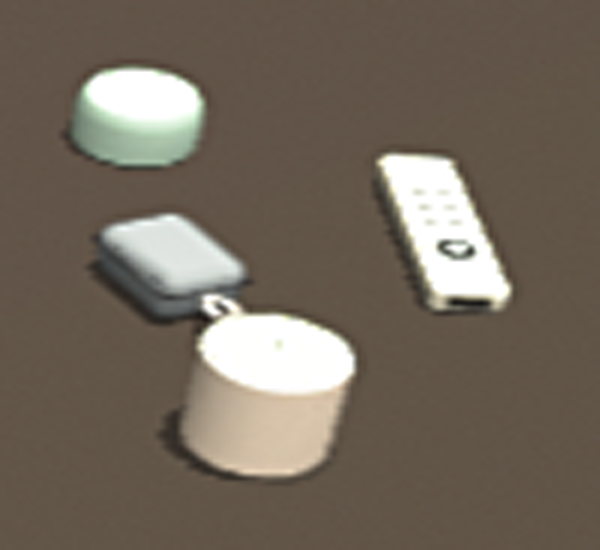

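View pics/d_crop.png

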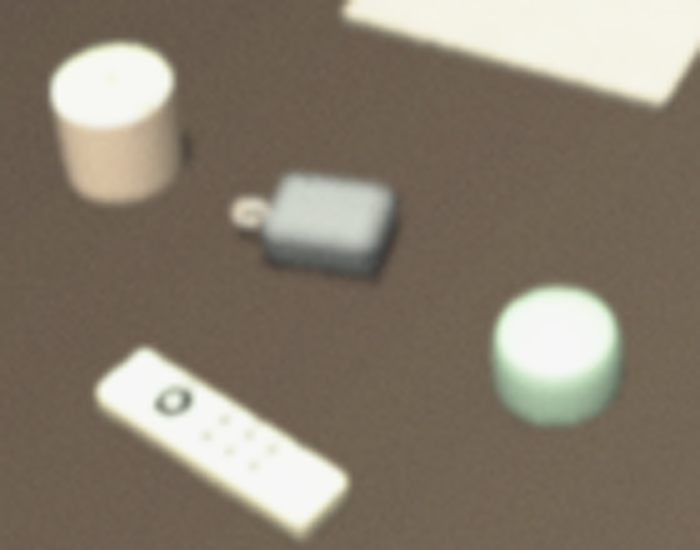

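```bash
cat >> h.py <<'E'
from scipy.spatial.transform import Rotation as Ro
def row(*targets):
    """targets: (x,y,z mm, theta deg) world"""
    from rig import get_obs
    o=get_obs(); R=Ro.from_quat(o["tool_rot"]).as_matrix(); p=o["position"]*1000
    print("t",round(o["time"],2),"at",np.round(p,1),"th",round(np.degrees(np.arctan2(R[1,2],R[0,2])),2),"F",np.round(o["ft_force"],2),"w",round(o["grip_width"]*1000,1),"q",np.round(o["q"],2))
    for x,y,z,th in targets:
        t=np.radians(th); c,s=np.cos(t),np.sin(t)
        T=np.array([[s,0,c],[-c,0,s],[0,-1,0]]); d=R.T@(np.array([x,y,z])-p); rv=Ro.from_matrix(R.T@T).as_rotvec()
        print((x,y,z,th),"->",np.round(d,1).tolist(),np.round(rv,4).tolist())
E
python3 -c "
from h import *
row((480,-100,420,10),(480,30,420,10))"
```

```text
t 0.15 at [ 179.1 -598.2  221.8] th 16.66 F [-0.01  0.41 -0.26] w 86.9 q [-1.46  0.53  1.43 -0.    1.18 -0.18]
(480, -100, 420, 10) -> [-391.3, -197.4, 431.1] [-0.0002, 0.1163, -0.0017]
(480, 30, 420, 10) -> [-515.9, -197.2, 468.4] [-0.0002, 0.1163, -0.0017]
```

jog_arm:
  series:
    - [-516,-197,468,0,0.116,-0.002,-1]
    - [-516,-197,468,0,0.116,-0.002,-1]
    - [-516,-197,468,0,0.116,-0.002,-1]
    - [-516,-197,468,0,0.116,-0.002,-1]
    - [-516,-197,468,0,0.116,-0.002,-1]
    - [-516,-197,468,0,0.116,-0.002,-1]
    - [-516,-197,468,0,0.116,-0.002,-1]
    - [-516,-197,468,0,0.116,-0.002,-1]
    - [-516,-197,468,0,0.116,-0.002,-1]
    - [-516,-197,468,0,0.116,-0.002,-1]
    - [-516,-197,468,0,0.116,-0.002,-1]
    - [-516,-197,468,0,0.116,-0.002,-1]
    - [-516,-197,468,0,0.116,-0.002,-1]
    - [-516,-197,468,0,0.116,-0.002,-1]
    - [-516,-197,468,0,0.116,-0.002,-1]
  grip_force: 20

```text
time: 2.02
position: [0.4789, 0.0288, 0.419]
tool_rot: [0.542, -0.455, 0.455, -0.541]
ft_force: [0.6, -0.7, -0.1]
grip_width: 0.0872
```

Run:
```python
from h import *
c=snap("wrist",1)
row((480,30,420,10))
tops(c,fish=True)
P=cloud(c,True);print("board z",np.median(P[np.hypot(P[...,0]-.523,P[...,1]+.02)<.03][:,2]))
m=((abs(P[...,2]-.006)<.01)&(c["img"].min(2)>120)&(abs(P[...,1]+.02)<.2)&(abs(P[...,0]-.525)<.16)).astype(np.uint8)
cs,_=cv2.findContours(m,cv2.RETR_EXTERNAL,cv2.CHAIN_APPROX_NONE);k=max(cs,key=cv2.contourArea)[:,0]
W=plane(c,k,.006,True)[:,:2]*1000; rc=cv2.minAreaRect(W.astype(np.float32)); print("board",rc)
```

```text
t 2.08 at [479.   28.7 419.1] th 9.9 F [ 0.02  0.46 -0.46] w 87.0 q [-0.17  0.14  1.48 -0.    1.53  1.23]
(480, 30, 420, 10) -> [-1.1, -0.9, 1.2] [0.0011, -0.0018, 0.0018]
silver [ 471.6 -410.8  150.1   51.2    9. ] 1237
white [460.  398.2 128.4  35.4  -5.3] 890
box [ 482.1 -291.1   89.9   60.9   16.2] 1209
case [498.2 266.5  60.4  42.5  17.4] 671
paper [356.3 283.1  62.9  62.9 -86.4] 753
candle [621.9 275.6  59.2  54.7 -86.3] 803
coaster [ 625.1 -275.8   97.2   96.   -76.4] 1699
board z 0.5158508246560624
board ((524.2986450195312, -22.29901123046875), (192.62037658691406, 282.7467956542969), 8.275091171264648)
```

View pics/wrist1.png

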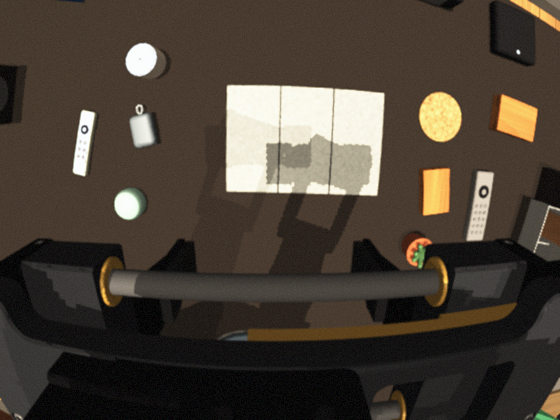

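```bash
cat >> h.py <<'E'
def relevel(c,fish=False):
    """correct extrinsics so the bare dark table fits z=0"""
    c=dict(c); P=cloud(c,fish); im=c["img"].astype(int)
    g=(c["depth"]>0)&(im.max(2)<140)&(im.max(2)-im.min(2)<45)&(P[...,0]>.3)&(P[...,0]<.78)&(abs(P[...,1])<.5)&(abs(P[...,2])<.006)
    p=P[g]
    for _ in range(4):
        A=np.c_[p[:,:2]-[.5,0],np.ones(len(p))]; s=np.linalg.lstsq(A,p[:,2],rcond=None)[0]; r=p[:,2]-A@s; p=p[abs(r)<2.5*r.std()+1e-4]
    n=np.array([-s[0],-s[1],1]);n/=np.linalg.norm(n)
    C=Ro.align_vectors([[0,0,1]],[n])[0].as_matrix()   # world correction about pivot (.5,0,s2)
    piv=np.array([.5,0,s[2]])
    # Xnew=C(X-piv)+[.5,0,0];  Xcam=R X + t , X=C^T(Xnew-[.5,0,0])+piv
    R=cv2.Rodrigues(c["rvec"])[0]; R2=R@C.T; t2=c["tvec"]+R@(piv-C.T@np.array([.5,0,0]))
    print("relevel slopes mrad",np.round(s[:2]*1000,2),"h mm",round(s[2]*1000,2),"res",round(r.std()*1000,2),len(p))
    c["rvec"]=cv2.Rodrigues(R2)[0][:,0];c["tvec"]=t2; return c
def board(c,fish=False):
    P=cloud(c,fish);m=((abs(P[...,2]-.006)<.006)&(c["img"].min(2)>110)&(abs(P[...,1]+.02)<.2)&(abs(P[...,0]-.525)<.16)).astype(np.uint8)
    cs,_=cv2.findContours(m,cv2.RETR_EXTERNAL,cv2.CHAIN_APPROX_NONE);k=max(cs,key=cv2.contourArea)[:,0]
    W=plane(c,k,.006,fish)[:,:2]*1000; rc=cv2.minAreaRect(W.astype(np.float32)); print("board",np.round(rc[0],1),np.round(rc[1],1),round(rc[2],2))
E
python3 - <<'E'
from h import *
for n,i,f in [("scene",0,0),("side",0,0),("wrist",1,1)]:
    print(n); c=relevel(load(n,i),f); board(c,f); tops(c,fish=f)
E
```

```text
scene
relevel slopes mrad [-0.72  0.05] h mm 0.73 res 1.24 35582
board [527.  -20.4] [197.3 283.6] 8.49
silver [ 485.  -404.2  156.2   46.4    8.7] 606
white [471.2 401.9 131.9  32.4  -5.7] 337
box [ 494.9 -284.7   97.6   57.7   16.9] 479
case [511.7 268.9  59.   45.4  22.8] 216
paper [366.4 286.9  92.3  56.4 -13. ] 304
candle [633.1 278.8  61.7  56.5 -42.5] 335
coaster [ 632.1 -267.8   98.1   97.8   89.6] 928
side
relevel slopes mrad [-1.34 -0.05] h mm -1.49 res 1.67 29262
board [524.1 -23.5] [197.6 294.2] 8.3
silver [ 485.7 -394.1  100.2   55.9    9.1] 242
white [453.3 408.1 128.5  34.2  -5.6] 667
box [ 473.6 -280.5   88.9   66.6   15.7] 305
case [489.  277.7  57.6  44.3  19.6] 290
paper [350.4 292.8  70.5  57.4 -58.4] 517
candle [614.6 285.1  62.4  53.8 -50.1] 314
coaster [ 616.6 -266.9  106.5  102.9  -58.6] 445
wrist
relevel slopes mrad [0.04 0.33] h mm 0.92 res 0.98 77307
board [524.4 -22.4] [192.5 282.4] 8.34
silver [ 471.7 -410.3  149.9   51.1    8.9] 1227
white [460.1 397.7 128.1  34.5  -5.8] 868
box [ 482.2 -290.6   89.8   60.8   16.2] 1201
case [498.3 266.1  58.3  42.4  17.4] 655
paper [356.7 282.7  62.8  62.8   3.6] 747
candle [621.8 275.2  57.5  55.4  53.9] 792
coaster [ 625.  -275.3   97.1   95.9  -76.4] 1699
```

```bash
python3 -c "
from h import *
row((400,310,260,10))"
```

```text
t 2.08 at [479.   28.7 419.1] th 9.9 F [ 0.02  0.46 -0.46] w 87.0 q [-0.17  0.14  1.48 -0.    1.53  1.23]
(400, 310, 260, 10) -> [-291.0, 158.6, -29.3] [0.0011, -0.0018, 0.0018]
```

jog_arm:
  series:
    - [-291,159,-29,0.001,-0.002,0.002,-1]
    - [-291,159,-29,0.001,-0.002,0.002,-1]
    - [-291,159,-29,0.001,-0.002,0.002,-1]
    - [-291,159,-29,0.001,-0.002,0.002,-1]
    - [-291,159,-29,0.001,-0.002,0.002,-1]
    - [-291,159,-29,0.001,-0.002,0.002,-1]
    - [-291,159,-29,0.001,-0.002,0.002,-1]
    - [-291,159,-29,0.001,-0.002,0.002,-1]

```text
time: 3.08
position: [0.4019, 0.3099, 0.2609]
tool_rot: [-0.541, 0.454, -0.455, 0.543]
ft_force: [-0.2, -0.2, 0.1]
grip_width: 0.0872
```

Run:
```python
from h import *
c=snap("wrist",2)
row((356,285,120,10),(356,285,4,10))
tops(relevel(c,True),fish=True)
```

```text
t 3.12 at [401.9 309.8 261. ] th 10.0 F [-0.05  0.13  0.46] w 86.8 q [ 0.44  0.32  1.68 -0.    1.14  1.83]
(356, 285, 120, 10) -> [16.4, 140.9, -50.0] [-0.0033, 0.0001, 0.0]
(356, 285, 4, 10) -> [16.4, 256.9, -50.4] [-0.0033, 0.0001, 0.0]
relevel slopes mrad [-0.01  0.3 ] h mm 0.84 res 0.8 76578
white [ 10.4 665.5 833.5 425.9 -63.8] 31838
case [497.7 270.5  57.1  41.9  19. ] 1527
paper [357.2 286.1  61.9  59.5  21.9] 1683
candle [611.2 275.8  57.6  37.4 -75.4] 1206
```

View pics/wrist2.png

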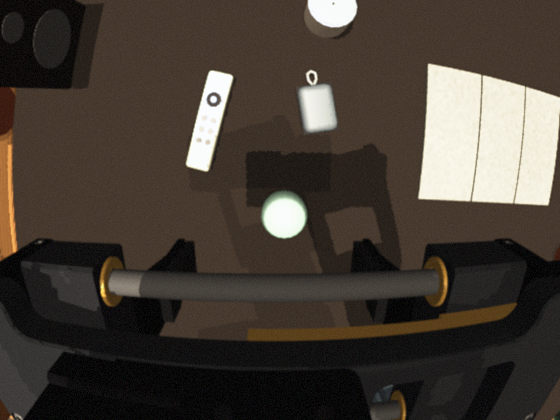

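jog_arm:
  series:
    - [16,180,-50,-0.003,0,0,-1]
    - [16,180,-50,-0.003,0,0,-1]
    - [16,180,-50,-0.003,0,0,-1]
    - [16,180,-50,-0.003,0,0,-1]
    - [16,220,-49,-0.003,0,0,-1]
    - [16,245,-49,-0.003,0,0,-1]
    - [16,256,-49,-0.003,0,0,-1]
    - [16,257,-49,-0.003,0,0,0.2]
    - [16,257,-49,-0.003,0,0,0.6]
    - [16,257,-49,-0.003,0,0,0.6]
    - [16,257,-49,-0.003,0,0,0.6]
  grip_force: 15

```text
time: 4.5
position: [0.3559, 0.2871, 0.0037]
tool_rot: [-0.542, 0.454, -0.454, 0.542]
ft_force: [-0.4, -0.1, 6.1]
grip_width: 0.0594
```

Run:
```python
from h import *
c=snap("wrist",3)
row((420,200,150,8),(627,-273,100,8))
```

```text
t 4.55 at [355.9 287.1   3.7] th 10.12 F [-0.78  0.16  6.43] w 59.3 q [0.43 0.73 2.   0.   0.41 1.83]
(420, 200, 150, 8) -> [96.9, -146.4, 47.8] [0.0002, 0.0371, -0.0006]
(627, -273, 100, 8) -> [598.9, -96.7, 168.4] [0.0002, 0.0371, -0.0006]
```

View pics/wrist3.png

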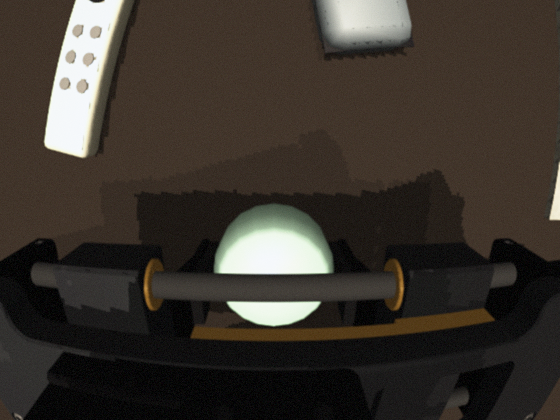

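Run:
```python
from h import *
row((356,287,40,10),(356,287,120,10),(575,-280,200,8.35))
```

```text
t 4.55 at [355.9 287.1   3.7] th 10.12 F [-0.78  0.16  6.43] w 59.3 q [0.43 0.73 2.   0.   0.41 1.83]
(356, 287, 40, 10) -> [0.0, -36.3, 0.1] [0.0002, 0.0022, -0.0006]
(356, 287, 120, 10) -> [0.0, -116.3, 0.1] [0.0002, 0.0022, -0.0006]
(575, -280, 200, 8.35) -> [596.6, -196.6, 116.0] [0.0002, 0.031, -0.0006]
```

jog_arm:
  series:
    - [0,-15,0,0,0,0,0.6]
    - [0,-60,0,0,0,0,0.6]
    - [0,-120,0,0,0,0,0.6]
    - [597,-197,116,0,0.031,0,0.6]
    - [597,-197,116,0,0.031,0,0.6]
    - [597,-197,116,0,0.031,0,0.6]
    - [597,-197,116,0,0.031,0,0.6]
    - [597,-197,116,0,0.031,0,0.6]
    - [597,-197,116,0,0.031,0,0.6]
    - [597,-197,116,0,0.031,0,0.6]
    - [597,-197,116,0,0.031,0,0.6]
    - [597,-197,116,0,0.031,0,0.6]
    - [597,-197,116,0,0.031,0,0.6]
    - [597,-197,116,0,0.031,0,0.6]
    - [597,-197,116,0,0.031,0,0.6]

```text
time: 6.42
position: [0.5735, -0.2794, 0.1991]
tool_rot: [0.535, -0.464, 0.461, -0.535]
ft_force: [-1.2, 0.5, -2.8]
grip_width: 0.0592
```

Run:
```python
from h import *
c=snap("wrist",4)
c=relevel(c,True)
tops(c,dict(coaster=OBJ["coaster"],box=OBJ["box"],silver=OBJ["silver"]),fish=True)
row((625,-274,60,8.35),(625,-274,8,8.35))
```

```text
relevel slopes mrad [0.03 0.32] h mm 1.03 res 0.75 72363
coaster [ 635.8 -273.6   95.6   75.7   89.6] 4602
silver [ 518.7 -403.8   60.6   45.9   10.2] 1431
t 6.47 at [ 573.5 -278.7  199.1] th 8.38 F [-0.51 -0.03 -2.2 ] w 59.4 q [-0.63  0.57  1.42 -0.    1.16  0.8 ]
(625, -274, 60, 8.35) -> [3.2, 138.9, 52.2] [0.0043, 0.0006, -0.0027]
(625, -274, 8, 8.35) -> [3.3, 190.9, 52.4] [0.0043, 0.0006, -0.0027]
```

View pics/wrist4.png

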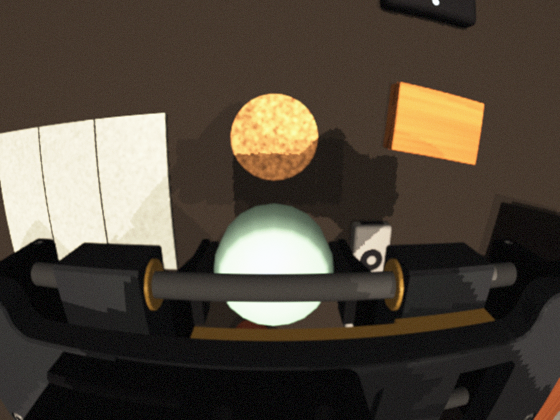

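Run:
```python
from h import *
from scipy.optimize import least_squares
from rig import get_obs
c=load("wrist",4)
hs=cv2.cvtColor(c["img"],cv2.COLOR_RGB2HSV); m=((hs[...,1]>110)&(hs[...,2]>70)).astype(np.uint8)
m[:, :215]=0;m[:,335:]=0;m[:80]=0;m[195:]=0
cs,_=cv2.findContours(m,cv2.RETR_EXTERNAL,cv2.CHAIN_APPROX_NONE);k=cv2.convexHull(max(cs,key=cv2.contourArea))[:,0]
W=plane(relevel(c,True),k,.005,True)[:,:2]*1000
f=least_squares(lambda p:np.hypot(W[:,0]-p[0],W[:,1]-p[1])-p[2],[625,-273,48],loss="soft_l1"); print("coaster",f.x,np.sqrt(np.mean(f.fun**2)), cv2.minEnclosingCircle(W.astype(np.float32)))
o=get_obs(); R=Ro.from_quat(o["tool_rot"]).as_matrix()
P=cloud(c,True); T=((P-o["position"])@R)*1000
i=c["img"].astype(int); g=(i[...,1]>i[...,0]+3)&(i[...,1]>90)&(abs(T[...,0])<35)&(T[...,1]<0)&(T[...,1]>-45)&(abs(T[...,2])<38)
rr=np.arange(420)[:,None]; g&=(rr<262)
p=T[g]; print(len(p),p.min(0),p.max(0))
d=p[p[:,1]<-20]
f=least_squares(lambda q:np.linalg.norm(d-q,axis=1)-34,[0,-2,0],loss="soft_l1"); print("sphere c in tool",f.x,f.fun.std(),len(d))
ang=np.degrees(np.arctan2(p[:,2],p[:,0]))
sd=p[(p[:,1]>-18)]
if len(sd)>20:
    f=least_squares(lambda q:np.hypot(sd[:,0]-q[0],sd[:,2]-q[1])-30,[0,0],loss="soft_l1"); print("cyl",f.x,len(sd))
```

```text
relevel slopes mrad [0.03 0.32] h mm 1.03 res 0.75 72363
coaster [ 626.83846721 -272.4181397    48.68720623] 0.2514124217987471 ((626.3742065429688, -272.5527648925781), 49.2629280090332)
4402 [-27.84023782 -35.20462249   6.94051524] [29.54751828 -1.59453857 31.00025509]
sphere c in tool [ 1.45432398 -6.12983535 -0.27596837] 0.7265626792303411 3581
cyl [1.55108362 0.44542178] 602
```

Run:
```python
from h import *
row((626.3,-271.2,60,8.35),(626.3,-271.2,13,8.35),(626.3,-271.2,10,8.35))
```

```text
t 6.47 at [ 573.5 -278.7  199.1] th 8.38 F [-0.51 -0.03 -2.2 ] w 59.4 q [-0.63  0.57  1.42 -0.    1.16  0.8 ]
(626.3, -271.2, 60, 8.35) -> [0.6, 138.9, 53.9] [0.0043, 0.0006, -0.0027]
(626.3, -271.2, 13, 8.35) -> [0.7, 185.9, 54.1] [0.0043, 0.0006, -0.0027]
(626.3, -271.2, 10, 8.35) -> [0.7, 188.9, 54.1] [0.0043, 0.0006, -0.0027]
```

jog_arm:
  series:
    - [0.6,60,54,0.004,0,-0.003,0.6]
    - [0.6,120,54,0.004,0,-0.003,0.6]
    - [0.6,155,54,0.004,0,-0.003,0.6]
    - [0.6,175,54,0.004,0,-0.003,0.6]
    - [0.6,182,54,0.004,0,-0.003,0.6]
    - [0.6,187,54,0.004,0,-0.003,0.6]
    - [0.6,187,54,0.004,0,-0.003,0.6]
    - [0.6,187,54,0.004,0,-0.003,0.6]

```text
time: 7.48
position: [0.6289, -0.274, 0.0142]
tool_rot: [0.535, -0.46, 0.465, -0.535]
ft_force: [-0.5, -0.5, -1.7]
grip_width: 0.0593
```

Run:
```python
from h import *
row((626.3,-271.2,9,8.35))
```

```text
t 7.47 at [ 628.9 -274.    14.2] th 8.34 F [-0.46 -0.53 -1.73] w 59.3 q [-0.57  0.86  1.4  -0.    0.87  0.85]
(626.3, -271.2, 9, 8.35) -> [-3.2, 5.2, -2.2] [-0.0041, -0.0001, 0.0048]
```

Run:
```python
from h import *
from rig import *
for _ in range(6):
    o=get_obs(); print(np.round(o["position"]*1000,2),np.round(o["q"],4),np.round(Ro.from_quat(o["tool_rot"]).as_rotvec(),4)); camera("side")
```

```text
[ 628.9  -274.02   14.18] [-5.7300e-01  8.6120e-01  1.4009e+00 -1.2000e-03  8.7320e-01  8.5290e-01] [-1.2746  1.0959 -1.1066]
[ 628.76 -273.93   13.96] [-5.7300e-01  8.6150e-01  1.4011e+00 -1.1000e-03  8.7320e-01  8.5300e-01] [-1.2746  1.0964 -1.1063]
[ 628.62 -273.8    13.72] [-5.7300e-01  8.6180e-01  1.4013e+00 -1.2000e-03  8.7310e-01  8.5290e-01] [-1.2747  1.0966 -1.1059]
[ 628.51 -273.7    13.45] [-5.7290e-01  8.6220e-01  1.4014e+00 -1.2000e-03  8.7300e-01  8.5290e-01] [-1.2747  1.097  -1.1056]
[ 628.38 -273.59   13.22] [-5.7290e-01  8.6250e-01  1.4015e+00 -1.2000e-03  8.7310e-01  8.5300e-01] [-1.2748  1.0973 -1.1052]
[ 628.26 -273.52   13.02] [-5.7290e-01  8.6270e-01  1.4016e+00 -1.2000e-03  8.7310e-01  8.5290e-01] [-1.2749  1.0976 -1.1049]
```

```bash
cat >> h.py <<'E'
LOG=[]
def acc():
    p=np.array([179,-599,223.]); t=np.pi/2+(-1.458+.178); c,s=np.cos(t),np.sin(t); R=np.array([[s,0,c],[-c,0,s],[0,-1,0]])
    for l in open("log.txt"):
        v=[float(a) for a in l.replace(","," ").split()]
        if len(v)<6: continue
        p=p+R@np.array(v[:3]); R=R@Ro.from_rotvec(v[3:6]).as_matrix()
    return p,R
def crow(*targets):
    from rig import get_obs
    o=get_obs(); p,R=acc(); Rm=Ro.from_quat(o["tool_rot"]).as_matrix()
    print("t",round(o["time"],2),"meas",np.round(o["position"]*1000,1),"cmd",np.round(p,1),"th cmd",round(np.degrees(np.arctan2(R[1,2],R[0,2])),2),"rotdiff",np.round(Ro.from_matrix(R.T@Rm).as_rotvec(),4),"F",np.round(o["ft_force"],2),"w",round(o["grip_width"]*1000,1))
    for x,y,z,th in targets:
        t=np.radians(th); c,s=np.cos(t),np.sin(t)
        T=np.array([[s,0,c],[-c,0,s],[0,-1,0]]); d=R.T@(np.array([x,y,z])-p); rv=Ro.from_matrix(R.T@T).as_rotvec()
        print((x,y,z,th),"->",np.round(d,1).tolist(),np.round(rv,4).tolist())
E
cat > log.txt <<'E'
-516 -197 468 0 .116 -.002
-291 159 -29 .001 -.002 .002
16 257 -49 -.003 0 0
597 -197 116 0 .031 0
0.6 187 54 .004 0 -.003
E
python3 - <<'E'
from h import *
crow((626.3,-271.2,9,8.35))
E
```

```text
t 7.78 meas [ 628.2 -273.4   12.8] cmd [ 627.9 -273.6   13. ] th cmd 8.35 rotdiff [ 0.0003  0.0001 -0.0002] F [ 0.01 -0.18 -1.92] w 59.3
(626.3, -271.2, 9, 8.35) -> [-2.6, 4.0, -1.2] [-0.0021, 0.0001, 0.0031]
```

jog_arm:
  series:
    - [-2.6,0,-1.2,-0.002,0,0.003,0.6]
    - [-2.6,2,-1.2,-0.002,0,0.003,0.6]
    - [-2.6,3,-1.2,-0.002,0,0.003,0.6]
    - [-2.6,4,-1.2,-0.002,0,0.003,0.6]
    - [-2.6,4,-1.2,-0.002,0,0.003,0.6]
    - [-2.6,4,-1.2,-0.002,0,0.003,0.6]
    - [-2.6,4,-1.2,-0.002,0,0.003,0.6]

```text
time: 8.65
position: [0.6265, -0.2709, 0.0089]
tool_rot: [-0.535, 0.462, -0.462, 0.535]
ft_force: [-1.4, 0.8, 1.4]
grip_width: 0.0592
```

```bash
echo "-2.6 4 -1.2 -.002 0 .003" >> log.txt
python3 - <<'E'
from h import *
crow((626.3,-271.2,9,8.35))
E
```

```text
t 8.65 meas [ 626.5 -270.9    8.9] cmd [ 626.3 -271.2    9. ] th cmd 8.35 rotdiff [-0.     -0.      0.0001] F [-1.41  0.76  1.36] w 59.2
(626.3, -271.2, 9, 8.35) -> [-0.0, 0.0, -0.0] [-0.0001, 0.0001, 0.0001]
```

Run:
```python
from h import *
crow((626.3,-271.2,150,8.35),(480,-370,260,8.35))
```

```text
t 8.65 meas [ 626.5 -270.9    8.9] cmd [ 626.3 -271.2    9. ] th cmd 8.35 rotdiff [-0.     -0.      0.0001] F [-1.41  0.76  1.36] w 59.2
(626.3, -271.2, 150, 8.35) -> [-0.0, -141.0, -0.0] [-0.0001, 0.0001, 0.0001]
(480, -370, 260, 8.35) -> [76.5, -251.0, -159.1] [-0.0001, 0.0001, 0.0001]
```

jog_arm:
  series:
    - [0,0,0,0,0,0,-0.5]
    - [0,0,0,0,0,0,-1]
    - [0,0,0,0,0,0,-1]
    - [0,-20,0,0,0,0,-1]
    - [0,-80,0,0,0,0,-1]
    - [0,-140,0,0,0,0,-1]
    - [76,-251,-159,0,0,0,-1]
    - [76,-251,-159,0,0,0,-1]
    - [76,-251,-159,0,0,0,-1]
    - [76,-251,-159,0,0,0,-1]
    - [76,-251,-159,0,0,0,-1]
    - [76,-251,-159,0,0,0,-1]
    - [76,-251,-159,0,0,0,-1]

```text
time: 10.28
position: [0.481, -0.3677, 0.2581]
tool_rot: [-0.535, 0.463, -0.461, 0.536]
ft_force: [-0.3, 0.3, 0.1]
grip_width: 0.0868
```

```bash
echo "76 -251 -159 0 0 0" >> log.txt
python3 - <<'E'
from h import *
c=snap("wrist",5); c=relevel(c,True)
tops(c,dict(coaster=OBJ["coaster"],box=OBJ["box"],silver=OBJ["silver"],paper=(627,-271,40,22+5)),fish=True)
crow()
E
```

```text
relevel slopes mrad [-0.05  0.34] h mm 1.07 res 0.8 63311
coaster [ 625.4 -274.2   96.7   94.8    8.9] 2360
box [ 35.2 -15.  835.1 396.4 -21.8] 27628
silver [ 191.3 -607.4 1237.4  515.8   89. ] 62271
paper [ 624.5 -274.3   62.7   59.4   36.3] 1888
t 10.32 meas [ 480.9 -367.9  258.2] cmd [ 480.  -369.5  260. ] th cmd 8.35 rotdiff [-0.0011 -0.002   0.0022] F [-0.28  0.29  0.28] w 87.2
```

View pics/wrist5.png

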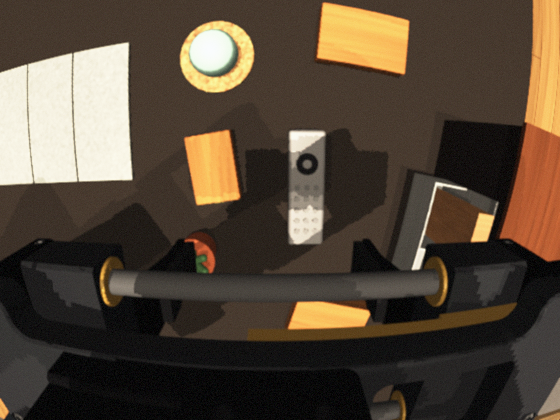

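```bash
sed -i 's/else: m&=(P\[...,2\]>h-min(tol,h\*.35))/else: m\&=(P[...,2]>h-min(tol,h*.35))\&(P[...,2]<h+10)/' h.py
python3 - <<'E'
from h import *
c=relevel(load("wrist",5),True)
r=tops(c,dict(box=OBJ["box"],silver=(473,-408,90,22)),fish=True)
E
```

```text
relevel slopes mrad [-0.05  0.34] h mm 1.07 res 0.8 63311
box [ 483.  -291.8   87.7   59.3   16.2] 3141
silver [ 473.8 -411.8  148.5   45.3    8.4] 4043
```

Run:
```python
from h import *
for n,i,f in [("scene",0,0),("side",0,0),("wrist",5,1)]:
    P=cloud(load(n,i),f)*1000; q=P[(P[...,2]>30)&(P[...,2]<200)&(P[...,0]>370)&(P[...,0]<580)&(P[...,1]<-440)&(P[...,1]>-600)]
    print(n,len(q),np.percentile(q[:,1],[95,99,99.8,100]) if len(q) else "")
crow((473.6,-410.5,80,8.4),(473.6,-410.5,6,8.4))
```

```text
scene 3252 [-542.94846396 -542.02900385 -541.46625178 -540.7973746 ]
side 977 [-541.28373187 -537.2206693  -532.64181872 -529.3000332 ]
wrist 10959 [-543.46112509 -542.98952702 -542.65010694 -542.05008886]
t 10.32 meas [ 480.9 -367.9  258.2] cmd [ 480.  -369.5  260. ] th cmd 8.35 rotdiff [-0.0011 -0.002   0.0022] F [-0.28  0.29  0.28] w 87.2
(473.6, -410.5, 80, 8.4) -> [39.6, 180.0, -12.3] [-0.0001, -0.0008, 0.0001]
(473.6, -410.5, 6, 8.4) -> [39.6, 254.0, -12.4] [-0.0001, -0.0008, 0.0001]
```

jog_arm:
  series:
    - [40,100,-12,0,-0.001,0,-1]
    - [40,180,-12,0,-0.001,0,-1]
    - [40,180,-12,0,-0.001,0,-1]
    - [40,220,-12,0,-0.001,0,-1]
    - [40,245,-12,0,-0.001,0,-1]
    - [40,255,-12,0,-0.001,0,-1]
    - [40,255,-12,0,-0.001,0,-1]
    - [40,255,-12,0,-0.001,0,-1]
    - [40,255,-12,0,-0.001,0,0.9]
    - [40,255,-12,0,-0.001,0,0.9]
    - [40,255,-12,0,-0.001,0,0.9]
    - [40,255,-12,0,-0.001,0,0.9]
  grip_force: 20

```text
time: 11.82
position: [0.4742, -0.4106, 0.0047]
tool_rot: [-0.535, 0.462, -0.462, 0.535]
ft_force: [0.4, 0.6, -0.9]
grip_width: 0.0547
```

```bash
echo "40 255 -12 0 -.001 0" >> log.txt
python3 - <<'E'
from h import *
# board targets: centre, yaw
b=np.array([524.3,-21.0]); yaw=np.radians(8.35); y=np.array([-np.sin(yaw),np.cos(yaw)])
for k in (-93,0,93): print(k,b+k*y)
crow((473.6,-410.5,100,8.4),(520,-115,120,8.35))
E
```

```text
-93 [ 537.80542932 -113.01414771]
0 [524.3 -21. ]
93 [510.79457068  71.01414771]
t 11.82 meas [ 474.2 -410.6    4.7] cmd [ 474.  -410.8    5. ] th cmd 8.41 rotdiff [ 0.0001  0.0001 -0.0002] F [ 0.37  0.59 -0.93] w 54.7
(473.6, -410.5, 100, 8.4) -> [-0.4, -95.0, -0.3] [-0.0001, 0.0002, 0.0001]
(520, -115, 120, 8.35) -> [-285.9, -115.0, 88.8] [-0.0001, 0.0011, 0.0001]
```

Run:
```python
from h import *
crow((537.8,-113,120,8.35),(537.8,-113,14,8.35),(537.8,-113,11.3,8.35))
```

```text
t 11.82 meas [ 474.2 -410.6    4.7] cmd [ 474.  -410.8    5. ] th cmd 8.41 rotdiff [ 0.0001  0.0001 -0.0002] F [ 0.37  0.59 -0.93] w 54.7
(537.8, -113, 120, 8.35) -> [-285.3, -115.0, 106.7] [-0.0001, 0.0011, 0.0001]
(537.8, -113, 14, 8.35) -> [-285.3, -9.0, 106.7] [-0.0001, 0.0011, 0.0001]
(537.8, -113, 11.3, 8.35) -> [-285.3, -6.3, 106.7] [-0.0001, 0.0011, 0.0001]
```

jog_arm:
  series:
    - [0,0,0,0,0,0,0.9]
    - [0,0,0,0,0,0,0.9]
    - [0,0,0,0,0,0,0.9]
    - [0,-10,0,0,0,0,0.9]
    - [0,-20,0,0,0,0,0.9]

```text
time: 12.45
position: [0.4742, -0.4105, 0.0251]
tool_rot: [-0.535, 0.462, -0.462, 0.535]
ft_force: [-0.1, 0.2, -0.8]
grip_width: 0.0456
```

```bash
echo "0 -20 0 0 0 0" >> log.txt
python3 - <<'E'
from h import *
crow((537.8,-113,120,8.35),(537.8,-113,14,8.35),(537.8,-113,11.3,8.35))
E
```

```text
t 12.45 meas [ 474.2 -410.5   25.1] cmd [ 474.  -410.8   25. ] th cmd 8.41 rotdiff [-0.0001 -0.      0.0001] F [-0.06  0.24 -0.84] w 45.6
(537.8, -113, 120, 8.35) -> [-285.3, -95.0, 106.7] [-0.0001, 0.0011, 0.0001]
(537.8, -113, 14, 8.35) -> [-285.3, 11.0, 106.7] [-0.0001, 0.0011, 0.0001]
(537.8, -113, 11.3, 8.35) -> [-285.3, 13.7, 106.7] [-0.0001, 0.0011, 0.0001]
```

jog_arm:
  series:
    - [0,-60,0,0,0,0,0.9]
    - [-285,-95,107,0,0.001,0,0.9]
    - [-285,-95,107,0,0.001,0,0.9]
    - [-285,-95,107,0,0.001,0,0.9]
    - [-285,-95,107,0,0.001,0,0.9]
    - [-285,-95,107,0,0.001,0,0.9]
    - [-285,-95,107,0,0.001,0,0.9]
    - [-285,-50,107,0,0.001,0,0.9]
    - [-285,-15,107,0,0.001,0,0.9]
    - [-285,5,107,0,0.001,0,0.9]
    - [-285,8,107,0,0.001,0,0.9]
    - [-285,8,107,0,0.001,0,0.9]
    - [-285,8,107,0,0.001,0,0.9]
    - [-285,8,107,0,0.001,0,0.9]

```text
time: 14.2
position: [0.539, -0.1133, 0.0175]
tool_rot: [-0.535, 0.462, -0.463, 0.535]
ft_force: [0.2, 0.6, -0.9]
grip_width: 0.0459
```

```bash
echo "-285 8 107 0 .001 0" >> log.txt
python3 - <<'E'
from h import *
crow((537.8,-113,11.5,8.35))
snap("scene",6)
E
```

```text
t 14.2 meas [ 539.  -113.3   17.5] cmd [ 538.2 -113.3   17. ] th cmd 8.35 rotdiff [ 0.0016  0.0001 -0.001 ] F [ 0.22  0.62 -0.95] w 45.9
(537.8, -113, 11.5, 8.35) -> [-0.3, 5.5, -0.3] [-0.0001, 0.0001, 0.0001]
```

Lower, release, lift, and move over to the white-remote side via a look at the board.

jog_arm:
  series:
    - [-0.3,2,-0.3,0,0,0,0.9]
    - [-0.3,4,-0.3,0,0,0,0.9]
    - [-0.3,5.5,-0.3,0,0,0,0.9]
    - [-0.3,5.5,-0.3,0,0,0,0.9]
    - [-0.3,5.5,-0.3,0,0,0,0.9]
    - [-0.3,5.5,-0.3,0,0,0,0.9]
    - [-0.3,5.5,-0.3,0,0,0,0.9]

```text
time: 15.12
position: [0.5381, -0.1127, 0.0111]
tool_rot: [-0.535, 0.462, -0.462, 0.535]
ft_force: [-0.3, 0.3, -0.9]
grip_width: 0.0456
```

```bash
echo "-0.3 5.5 -0.3 0 0 0" >> log.txt
python3 - <<'E'
from h import *
crow((480,-20,300,8.35))
E
```

```text
t 15.12 meas [ 538.1 -112.7   11.1] cmd [ 537.8 -113.    11.5] th cmd 8.35 rotdiff [ 0.0001 -0.     -0.    ] F [-0.28  0.25 -0.85] w 45.6
(480, -20, 300, 8.35) -> [-100.4, -288.5, -43.7] [-0.0001, 0.0001, 0.0001]
```

jog_arm:
  series:
    - [0,0.4,0,0,0,0,0.9]
    - [0,0.8,0,0,0,0,0.9]
    - [0,0.8,0,0,0,0,0.9]
    - [0,0.8,0,0,0,0,-1]
    - [0,0.8,0,0,0,0,-1]
    - [0,0.8,0,0,0,0,-1]
    - [0,-20,0,0,0,0,-1]
    - [0,-80,0,0,0,0,-1]
    - [-100,-288,-44,0,0,0,-1]
    - [-100,-288,-44,0,0,0,-1]
    - [-100,-288,-44,0,0,0,-1]
    - [-100,-288,-44,0,0,0,-1]
    - [-100,-288,-44,0,0,0,-1]
    - [-100,-288,-44,0,0,0,-1]
    - [-100,-288,-44,0,0,0,-1]
    - [-100,-288,-44,0,0,0,-1]

```text
time: 17.12
position: [0.4796, -0.0205, 0.2976]
tool_rot: [0.535, -0.463, 0.462, -0.534]
ft_force: [0.2, 0.1, 0.3]
grip_width: 0.0872
```

```bash
echo "-100 -288 -44 0 0 0" >> log.txt
python3 - <<'E'
from h import *
crow((430,380,260,-5.5))
c=relevel(snap("wrist",7),True)
P=cloud(c,True)
m=(abs(P[...,2]-.006)<.006)&(c["img"].min(2)>70)&(abs(P[...,1]+.02)<.2)&(abs(P[...,0]-.525)<.16)
cs,_=cv2.findContours(m.astype(np.uint8),cv2.RETR_EXTERNAL,cv2.CHAIN_APPROX_NONE);k=max(cs,key=cv2.contourArea)[:,0]
W=plane(c,k,.006,True)[:,:2]*1000; rc=cv2.minAreaRect(W.astype(np.float32)); print("board",rc)
tops(c,dict(silver=(538,-113,90,28)),fish=True)
E
```

```text
t 17.12 meas [479.6 -20.5 297.6] cmd [479.7 -20.5 299.5] th cmd 8.35 rotdiff [-0.0028  0.0008  0.0012] F [0.15 0.13 0.26] w 87.2
(430, 380, 260, -5.5) -> [-403.4, 39.5, 9.0] [-0.0001, 0.2418, 0.0]
relevel slopes mrad [-0.04  0.32] h mm 0.95 res 0.84 95122
board ((524.2533569335938, -22.2965087890625), (193.56710815429688, 283.4354248046875), 8.26622200012207)
silver [ 535.9 -114.2  149.2   47.     8.3] 3593
```

View pics/wrist7.png

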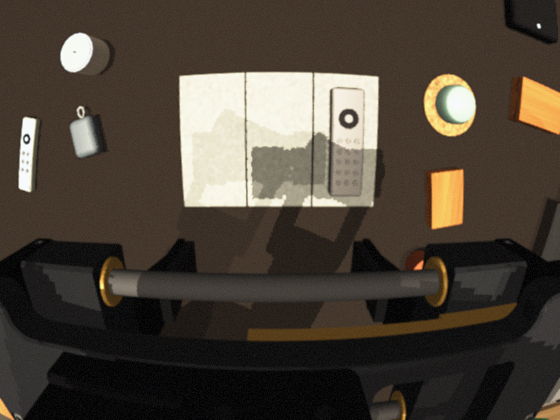

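jog_arm:
  series:
    - [-403,40,9,0,0.242,0,-1]
    - [-403,40,9,0,0.242,0,-1]
    - [-403,40,9,0,0.242,0,-1]
    - [-403,40,9,0,0.242,0,-1]
    - [-403,40,9,0,0.242,0,-1]
    - [-403,40,9,0,0.242,0,-1]
    - [-403,40,9,0,0.242,0,-1]
    - [-403,40,9,0,0.242,0,-1]
    - [-403,40,9,0,0.242,0,-1]
    - [-403,40,9,0,0.242,0,-1]
    - [-403,40,9,0,0.242,0,-1]

```text
time: 18.55
position: [0.4308, 0.3788, 0.2593]
tool_rot: [0.475, -0.524, 0.524, -0.475]
ft_force: [0.3, -0.4, 0.4]
grip_width: 0.0868
```

```bash
echo "-403 40 9 0 .242 0" >> log.txt
python3 - <<'E'
from h import *
c=relevel(snap("wrist",8),True)
tops(c,dict(white=(460,403,85,16),case=OBJ["case"],candle=OBJ["candle"]),fish=True)
crow((460,402,6,-5.5))
E
```

```text
relevel slopes mrad [-0.01  0.32] h mm 0.83 res 0.8 75442
white [460.6 401.6 126.5  32.2  -4.9] 2497
case [497.8 271.8  58.3  42.6  19.6] 1486
candle [616.4 279.3  56.8  48.1  89.7] 1573
t 18.6 meas [430.8 378.9 259.3] cmd [430.1 379.6 259.5] th cmd -5.51 rotdiff [0.0002 0.0017 0.0001] F [-0.35  0.35  0.07] w 86.9
(460, 402, 6, -5.5) -> [-25.2, 253.5, 27.6] [-0.0001, -0.0002, 0.0]
```

View pics/wrist8.png

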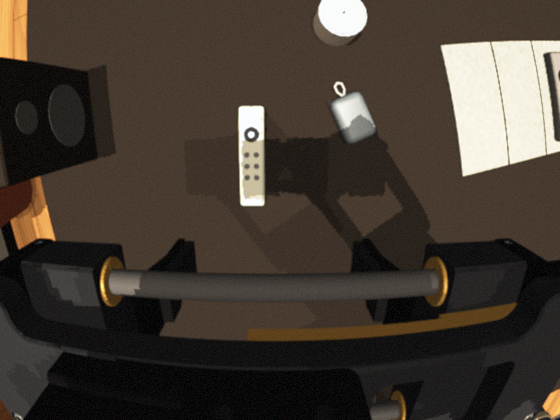

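Run:
```python
from h import *
crow((459.5,402.9,60,-5.3),(459.5,402.9,5,-5.3))
```

```text
t 18.6 meas [430.8 378.9 259.3] cmd [430.1 379.6 259.5] th cmd -5.51 rotdiff [0.0002 0.0017 0.0001] F [-0.35  0.35  0.07] w 86.9
(459.5, 402.9, 60, -5.3) -> [-26.0, 199.5, 27.0] [-0.0001, -0.0037, 0.0]
(459.5, 402.9, 5, -5.3) -> [-26.0, 254.5, 27.0] [-0.0001, -0.0037, 0.0]
```

jog_arm:
  series:
    - [-26,60,27,0,-0.004,0,-1]
    - [-26,120,27,0,-0.004,0,-1]
    - [-26,180,27,0,-0.004,0,-1]
    - [-26,220,27,0,-0.004,0,-1]
    - [-26,245,27,0,-0.004,0,-1]
    - [-26,255,27,0,-0.004,0,-1]
    - [-26,255,27,0,-0.004,0,-1]
    - [-26,255,27,0,-0.004,0,-1]
    - [-26,255,27,0,-0.004,0,0.9]
    - [-26,255,27,0,-0.004,0,0.9]
    - [-26,255,27,0,-0.004,0,0.9]
    - [-26,255,27,0,-0.004,0,0.9]
    - [-26,255,27,0,-0.004,0,0.9]
    - [-26,255,27,0,-0.004,0,0.9]
    - [-26,255,27,0,-0.004,0,0.9]

```text
time: 20.48
position: [0.4597, 0.4032, 0.004]
tool_rot: [0.476, -0.523, 0.523, -0.476]
ft_force: [0.2, 0.1, 0.1]
grip_width: 0.0317
```

```bash
echo "-26 255 27 0 -.004 0" >> log.txt
python3 - <<'E'
from h import *
crow((459.5,402.9,100,-5.3),(511,71.1,130,8.35),(511,71.1,17,8.35),(511,71.1,10.5,8.35))
E
```

```text
t 20.48 meas [459.7 403.2   4. ] cmd [459.5 402.9   4.5] th cmd -5.28 rotdiff [-0.0001  0.0001  0.    ] F [0.16 0.13 0.08] w 31.7
(459.5, 402.9, 100, -5.3) -> [-0.0, -95.5, 0.0] [-0.0001, 0.0003, 0.0]
(511, 71.1, 130, 8.35) -> [325.6, -125.5, 81.8] [-0.0001, -0.2379, 0.0]
(511, 71.1, 17, 8.35) -> [325.6, -12.5, 81.8] [-0.0001, -0.2379, 0.0]
(511, 71.1, 10.5, 8.35) -> [325.6, -6.0, 81.8] [-0.0001, -0.2379, 0.0]
```

jog_arm:
  series:
    - [0,-15,0,0,0,0,0.9]
    - [0,-60,0,0,0,0,0.9]
    - [0,-110,0,0,0,0,0.9]
    - [326,-125,82,0,-0.238,0,0.9]
    - [326,-125,82,0,-0.238,0,0.9]
    - [326,-125,82,0,-0.238,0,0.9]
    - [326,-125,82,0,-0.238,0,0.9]
    - [326,-125,82,0,-0.238,0,0.9]
    - [326,-125,82,0,-0.238,0,0.9]
    - [326,-125,82,0,-0.238,0,0.9]
    - [326,-70,82,0,-0.238,0,0.9]
    - [326,-35,82,0,-0.238,0,0.9]
    - [326,-18,82,0,-0.238,0,0.9]
    - [326,-12,82,0,-0.238,0,0.9]
    - [326,-12,82,0,-0.238,0,0.9]
    - [326,-9,82,0,-0.238,0,0.9]
    - [326,-7,82,0,-0.238,0,0.9]
    - [326,-6,82,0,-0.238,0,0.9]
    - [326,-6,82,0,-0.238,0,0.9]
    - [326,-6,82,0,-0.238,0,0.9]

```text
time: 22.98
position: [0.5114, 0.0709, 0.0101]
tool_rot: [-0.535, 0.462, -0.462, 0.535]
ft_force: [-0.5, 0.1, -1.2]
grip_width: 0.0316
```

```bash
echo "326 -6 82 0 -.238 0" >> log.txt
python3 - <<'E'
from h import *
crow((511,71.1,10.5,8.35),(511,71.1,9.5,8.35))
E
```

```text
t 22.98 meas [511.4  70.9  10.1] cmd [511.1  70.7  10.5] th cmd 8.35 rotdiff [ 0.0001  0.0001 -0.    ] F [-0.53  0.12 -1.21] w 31.6
(511, 71.1, 10.5, 8.35) -> [-0.4, 0.0, -0.1] [-0.0001, 0.0001, 0.0001]
(511, 71.1, 9.5, 8.35) -> [-0.4, 1.0, -0.1] [-0.0001, 0.0001, 0.0001]
```

Run:
```python
from h import *
crow((460,-250,260,16.5))
```

```text
t 22.98 meas [511.4  70.9  10.1] cmd [511.1  70.7  10.5] th cmd 8.35 rotdiff [ 0.0001  0.0001 -0.    ] F [-0.53  0.12 -1.21] w 31.6
(460, -250, 260, 16.5) -> [309.9, -249.5, -97.2] [-0.0001, -0.1422, 0.0001]
```

jog_arm:
  series:
    - [0,0.6,0,0,0,0,0.9]
    - [0,0.9,0,0,0,0,0.9]
    - [0,0.9,0,0,0,0,-1]
    - [0,0.9,0,0,0,0,-1]
    - [0,0.9,0,0,0,0,-1]
    - [0,0.9,0,0,0,0,-1]
    - [0,-20,0,0,0,0,-1]
    - [0,-80,0,0,0,0,-1]
    - [310,-250,-97,0,-0.142,0,-1]
    - [310,-250,-97,0,-0.142,0,-1]
    - [310,-250,-97,0,-0.142,0,-1]
    - [310,-250,-97,0,-0.142,0,-1]
    - [310,-250,-97,0,-0.142,0,-1]
    - [310,-250,-97,0,-0.142,0,-1]
    - [310,-250,-97,0,-0.142,0,-1]
    - [310,-250,-97,0,-0.142,0,-1]
    - [310,-250,-97,0,-0.142,0,-1]
    - [310,-250,-97,0,-0.142,0,-1]

```text
time: 25.22
position: [0.4603, -0.2483, 0.2593]
tool_rot: [-0.567, 0.423, -0.422, 0.567]
ft_force: [-0.1, 0.4, 0.0]
grip_width: 0.0871
```

```bash
echo "310 -250 -97 0 -.142 0" >> log.txt
python3 - <<'E'
from h import *
c=relevel(snap("wrist",9),True)
tops(c,dict(silver=(538,-113,90,28),white=(511,71,80,22),box=OBJ["box"]),fish=True)
crow((481.5,-290.7,80,16.5),(481.5,-290.7,5,16.5))
E
```

```text
relevel slopes mrad [-0.02  0.35] h mm 1.02 res 0.8 77370
silver [ 536.1 -116.9  148.7   46.9    8.5] 4188
white [511.9  64.4 127.3  35.2   8.2] 1634
box [ 483.2 -291.3   87.8   58.4   16.6] 3194
t 25.27 meas [ 460.4 -248.6  259.5] cmd [ 460.2 -250.1  260.5] th cmd 16.49 rotdiff [-0.0007 -0.0017  0.0012] F [ 0.21 -0.43  0.4 ] w 87.0
(481.5, -290.7, 80, 16.5) -> [45.0, 180.5, 8.9] [-0.0001, -0.0002, 0.0001]
(481.5, -290.7, 5, 16.5) -> [45.0, 255.5, 8.9] [-0.0001, -0.0002, 0.0001]
```

View pics/wrist9.png

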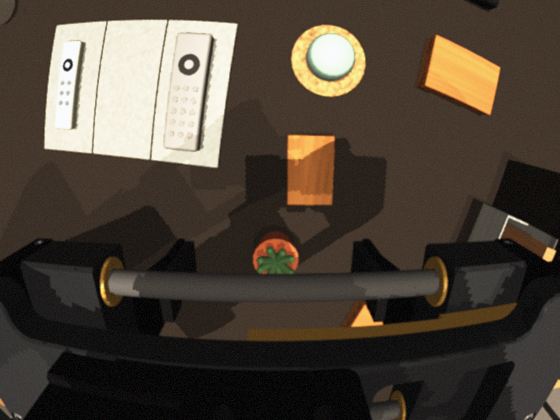

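jog_arm:
  series:
    - [44.7,60,9,0,0,0,-1]
    - [44.7,120,9,0,0,0,-1]
    - [44.7,180,9,0,0,0,-1]
    - [44.7,220,9,0,0,0,-1]
    - [44.7,245,9,0,0,0,-1]
    - [44.7,255,9,0,0,0,-1]
    - [44.7,255,9,0,0,0,-1]
    - [44.7,255,9,0,0,0,-1]
    - [44.7,255,9,0,0,0,0.9]
    - [44.7,255,9,0,0,0,0.9]
    - [44.7,255,9,0,0,0,0.9]
    - [44.7,255,9,0,0,0,0.9]

```text
time: 26.78
position: [0.4817, -0.2902, 0.0053]
tool_rot: [-0.566, 0.423, -0.423, 0.567]
ft_force: [-0.5, 0.9, 1.1]
grip_width: 0.0582
```

```bash
echo "44.7 255 9 0 0 0" >> log.txt
python3 - <<'E'
from h import *
snap("wrist",10)
crow((524.5,-21,130,8.35),(524.5,-21,17,8.35),(524.5,-21,11.3,8.35))
E
```

```text
t 26.82 meas [ 481.8 -290.2    5.3] cmd [ 481.5 -290.4    5.5] th cmd 16.49 rotdiff [ 0.0001  0.0001 -0.0001] F [-0.06  0.55  3.34] w 57.7
(524.5, -21, 130, 8.35) -> [-246.1, -124.5, 117.7] [-0.0001, 0.1421, 0.0001]
(524.5, -21, 17, 8.35) -> [-246.1, -11.5, 117.7] [-0.0001, 0.1421, 0.0001]
(524.5, -21, 11.3, 8.35) -> [-246.1, -5.8, 117.7] [-0.0001, 0.1421, 0.0001]
```

View pics/wrist10.png

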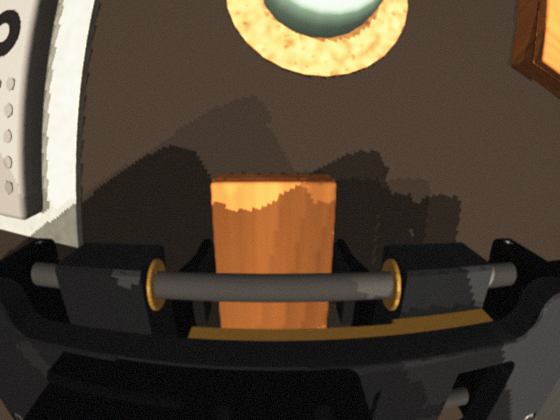

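jog_arm:
  series:
    - [0,0,0,0,0,0,0.9]
    - [0,-15,0,0,0,0,0.9]
    - [0,-60,0,0,0,0,0.9]
    - [0,-110,0,0,0,0,0.9]
    - [-246,-124,118,0,0.142,0,0.9]
    - [-246,-124,118,0,0.142,0,0.9]
    - [-246,-124,118,0,0.142,0,0.9]
    - [-246,-124,118,0,0.142,0,0.9]
    - [-246,-124,118,0,0.142,0,0.9]
    - [-246,-124,118,0,0.142,0,0.9]
    - [-246,-70,118,0,0.142,0,0.9]
    - [-246,-35,118,0,0.142,0,0.9]
    - [-246,-18,118,0,0.142,0,0.9]
    - [-246,-12,118,0,0.142,0,0.9]
    - [-246,-12,118,0,0.142,0,0.9]
    - [-246,-9,118,0,0.142,0,0.9]
    - [-246,-7,118,0,0.142,0,0.9]
    - [-246,-6,118,0,0.142,0,0.9]
    - [-246,-6,118,0,0.142,0,0.9]
    - [-246,-6,118,0,0.142,0,0.9]

```text
time: 29.32
position: [0.5253, -0.0208, 0.0113]
tool_rot: [-0.535, 0.462, -0.462, 0.535]
ft_force: [0.2, -0.7, 0.3]
grip_width: 0.0582
```

```bash
echo "-246 -6 118 0 .142 0" >> log.txt
python3 - <<'E'
from h import *
crow((524.5,-21,11.5,8.35),(480,-5,320,8.35))
E
```

```text
t 29.32 meas [525.3 -20.8  11.3] cmd [524.8 -21.   11.5] th cmd 8.35 rotdiff [ 0.0005 -0.0001 -0.0002] F [ 0.15 -0.69  0.32] w 58.2
(524.5, -21, 11.5, 8.35) -> [-0.1, 0.0, -0.3] [-0.0001, 0.0001, 0.0001]
(480, -5, 320, 8.35) -> [-22.4, -308.5, -42.0] [-0.0001, 0.0001, 0.0001]
```

jog_arm:
  series:
    - [0,0,0,0,0,0,0.9]
    - [0,0,0,0,0,0,-1]
    - [0,0,0,0,0,0,-1]
    - [0,0,0,0,0,0,-1]
    - [0,0,0,0,0,0,-1]
    - [0,-20,0,0,0,0,-1]
    - [0,-80,0,0,0,0,-1]
    - [-22,-308,-42,0,0,0,-1]
    - [-22,-308,-42,0,0,0,-1]
    - [-22,-308,-42,0,0,0,-1]
    - [-22,-308,-42,0,0,0,-1]
    - [-22,-308,-42,0,0,0,-1]
    - [-22,-308,-42,0,0,0,-1]
    - [-22,-308,-42,0,0,0,-1]

```text
time: 31.08
position: [0.4794, -0.005, 0.3172]
tool_rot: [0.536, -0.464, 0.461, -0.534]
ft_force: [0.2, 0.1, -0.4]
grip_width: 0.0871
```

```bash
echo "-22 -308 -42 0 0 0" >> log.txt
cat >> h.py <<'E'
def inboard(c,obj,fish):
    c=relevel(c,fish); P=cloud(c,fish)
    m=(abs(P[...,2]-.006)<.006)&(c["img"].min(2)>70)&(abs(P[...,1]+.02)<.2)&(abs(P[...,0]-.525)<.16)
    cs,_=cv2.findContours(m.astype(np.uint8),cv2.RETR_EXTERNAL,cv2.CHAIN_APPROX_NONE);k=max(cs,key=cv2.contourArea)[:,0]
    W=plane(c,k,.006,fish)[:,:2]*1000; rc=cv2.minAreaRect(W.astype(np.float32)); print("board",np.round(rc[0],1),np.round(rc[1],1),round(rc[2],2))
    a=np.radians(8.35);ca,sa=np.cos(a),np.sin(a)
    for n,v in tops(c,obj,fish).items():
        d=v[:2]-np.array(rc[0]); print("   ",n,"in board",np.round([ca*d[0]+sa*d[1],-sa*d[0]+ca*d[1]],1),"yaw rel",round(v[4]-8.35,1))
BO=dict(silver=(538,-114,90,28),white=(511,70,80,22),box=(524,-22,56,30))
E
python3 - <<'E'
from h import *
c=snap("wrist",11); inboard(c,BO,True)
c=snap("scene",11); inboard(c,BO,False)
crow((450,262,260,19.5))
E
```

```text
relevel slopes mrad [-0.07  0.31] h mm 0.95 res 0.86 96996
board [524.8 -22.3] [192.9 283.8] 8.31
silver [ 536.  -114.1  149.3   47.1    8.8] 3238
white [511.9  68.2 127.8  32.3   8.2] 1972
box [525.5 -23.1  88.3  57.7   8.2] 2649
    silver in board [ -2.3 -92.5] yaw rel 0.5
    white in board [ 0.3 91.4] yaw rel -0.2
    box in board [ 0.5 -0.9] yaw rel -0.2
relevel slopes mrad [-0.75  0.03] h mm 0.71 res 1.25 37470
board [531.8 -19.9] [397.5 317.9] 89.77
silver [ 548.2 -110.2  154.9   45.4    8.7] 675
white [524.7  72.  135.1  32.6   8.3] 388
box [536.9 -18.6  95.1  58.5   7.8] 509
    silver in board [  3.1 -91.7] yaw rel 0.3
    white in board [ 6.3 92. ] yaw rel -0.0
    box in board [5.2 0.6] yaw rel -0.5
t 31.18 meas [479.7  -5.  317.4] cmd [480.1  -5.4 319.5] th cmd 8.35 rotdiff [-0.0033  0.0002  0.0014] F [ 0.09  0.24 -1.12] w 86.8
(450, 262, 260, 19.5) -> [-268.9, 59.5, 9.1] [-0.0001, -0.1945, 0.0001]
```

View pics/wrist11.png

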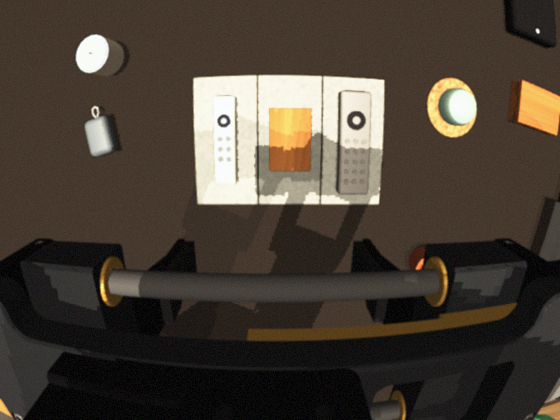

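Run:
```python
from h import *
crow((537.8,-113,120,8.35),(537.8,-113,11.3,8.35),(540,-112.7,14,8.35),(540,-112.7,11,8.35))
```

```text
t 31.18 meas [479.7  -5.  317.4] cmd [480.1  -5.4 319.5] th cmd 8.35 rotdiff [-0.0033  0.0002  0.0014] F [ 0.09  0.24 -1.12] w 86.8
(537.8, -113, 120, 8.35) -> [114.9, 199.5, 41.5] [-0.0001, 0.0001, 0.0001]
(537.8, -113, 11.3, 8.35) -> [114.9, 308.2, 41.5] [-0.0001, 0.0001, 0.0001]
(540, -112.7, 14, 8.35) -> [114.9, 305.5, 43.7] [-0.0001, 0.0001, 0.0001]
(540, -112.7, 11, 8.35) -> [114.9, 308.5, 43.7] [-0.0001, 0.0001, 0.0001]
```

jog_arm:
  series:
    - [115,100,41.5,0,0,0,-0.5]
    - [115,200,41.5,0,0,0,-0.5]
    - [115,200,41.5,0,0,0,-0.5]
    - [115,200,41.5,0,0,0,-0.5]
    - [115,200,41.5,0,0,0,-0.5]
    - [115,250,41.5,0,0,0,-0.5]
    - [115,280,41.5,0,0,0,-0.5]
    - [115,295,41.5,0,0,0,-0.5]
    - [115,305,41.5,0,0,0,-0.5]
    - [115,308,41.5,0,0,0,-0.5]
    - [115,308,41.5,0,0,0,-0.5]
    - [115,308,41.5,0,0,0,0.9]
    - [115,308,41.5,0,0,0,0.9]
    - [115,308,41.5,0,0,0,0.9]
    - [115,308,41.5,0,0,0,0.9]

```text
time: 33.05
position: [0.5383, -0.113, 0.0114]
tool_rot: [-0.535, 0.462, -0.462, 0.535]
ft_force: [0.3, 0.4, 3.0]
grip_width: 0.0458
```

```bash
echo "115 308 41.5 0 0 0" >> log.txt
python3 - <<'E'
from h import *
crow((540,-112.7,14,8.35),(540,-112.7,11,8.35))
E
```

```text
t 33.05 meas [ 538.3 -113.    11.4] cmd [ 537.9 -113.1   11.5] th cmd 8.35 rotdiff [ 0.0004 -0.0001 -0.0003] F [0.31 0.35 2.99] w 45.8
(540, -112.7, 14, 8.35) -> [-0.1, -2.5, 2.2] [-0.0001, 0.0001, 0.0001]
(540, -112.7, 11, 8.35) -> [-0.1, 0.5, 2.2] [-0.0001, 0.0001, 0.0001]
```

Shift by 2 mm, release, then go to view the earbud case.

jog_arm:
  series:
    - [0,-2.5,0,0,0,0,0.9]
    - [0,-2.5,2.2,0,0,0,0.9]
    - [0,-2.5,2.2,0,0,0,0.9]
    - [0,-1,2.2,0,0,0,0.9]
    - [0,0,2.2,0,0,0,0.9]
    - [0,0.2,2.2,0,0,0,0.9]
    - [0,0.2,2.2,0,0,0,0.9]
    - [0,0.2,2.2,0,0,0,0.9]
    - [0,0.2,2.2,0,0,0,-0.5]
    - [0,0.2,2.2,0,0,0,-0.5]
    - [0,0.2,2.2,0,0,0,-0.5]
    - [0,0.2,2.2,0,0,0,-0.5]
    - [0,-20,2.2,0,0,0,-0.5]
    - [0,-80,2.2,0,0,0,-0.5]
    - [0,-140,2.2,0,0,0,-1]

```text
time: 34.92
position: [0.5397, -0.1124, 0.1519]
tool_rot: [0.535, -0.463, 0.462, -0.535]
ft_force: [1.3, -0.8, -0.2]
grip_width: 0.07
```

```bash
echo "0 -140 2.2 0 0 0" >> log.txt
python3 - <<'E'
from h import *
crow((465,262,260,19.5))
E
```

```text
t 34.92 meas [ 539.7 -112.4  151.9] cmd [ 540.  -112.8  151.5] th cmd 8.35 rotdiff [-0.0016  0.0002  0.001 ] F [ 1.25 -0.84 -0.18] w 70.0
(465, 262, 260, 19.5) -> [-381.7, -108.5, -19.8] [-0.0001, -0.1945, 0.0001]
```

jog_arm:
  series:
    - [-382,-108,-20,0,-0.194,0,-1]
    - [-382,-108,-20,0,-0.194,0,-1]
    - [-382,-108,-20,0,-0.194,0,-1]
    - [-382,-108,-20,0,-0.194,0,-1]
    - [-382,-108,-20,0,-0.194,0,-1]
    - [-382,-108,-20,0,-0.194,0,-1]
    - [-382,-108,-20,0,-0.194,0,-1]
    - [-382,-108,-20,0,-0.194,0,-1]
    - [-382,-108,-20,0,-0.194,0,-1]
    - [-382,-108,-20,0,-0.194,0,-1]

```text
time: 36.17
position: [0.465, 0.2611, 0.2584]
tool_rot: [0.577, -0.409, 0.409, -0.577]
ft_force: [-0.2, 0.7, -0.6]
grip_width: 0.0869
```

```bash
echo "-382 -108 -20 0 -.194 0" >> log.txt
python3 - <<'E'
from h import *
c=snap("wrist",12); c=relevel(c,True)
for h,r in ((28,42),(19,42)):
    tops(c,dict(case=(497,273,r,h),candle=(622,279,40,55)),fish=True)
crow((497,273,8,19.5))
im=c["img"][40:230,180:400,::-1]; cv2.imwrite("pics/case12.png",cv2.resize(im,None,fx=3.4,fy=3,interpolation=cv2.INTER_CUBIC))
E
```

```text
relevel slopes mrad [-0.08  0.34] h mm 0.86 res 0.8 87338
case [499.1 269.5  57.5  42.1  18.9] 1599
candle [622.3 278.4  57.   56.9 -71.2] 1955
case [502.9 271.3  71.1  44.4  19.9] 1686
candle [622.3 278.4  57.   56.9 -71.2] 1955
t 36.23 meas [465.1 261.2 258.5] cmd [464.7 262.2 259.5] th cmd 19.47 rotdiff [-0.0013  0.0021 -0.0002] F [ 0.74 -0.04 -0.05] w 86.9
(497, 273, 8, 19.5) -> [0.6, 251.5, 34.0] [-0.0001, -0.0005, 0.0001]
```

View pics/case12.png

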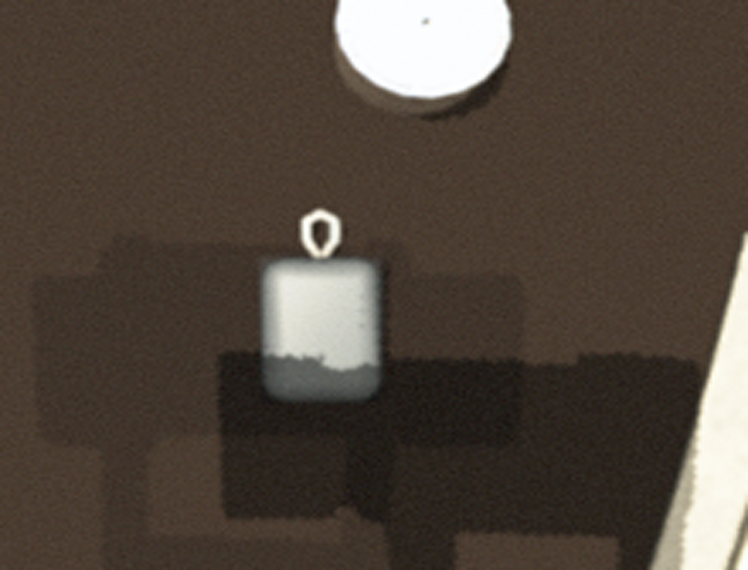

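Run:
```python
from h import *
crow((497,270,60,19.5),(497,270,4.5,19.5))
```

```text
t 36.23 meas [465.1 261.2 258.5] cmd [464.7 262.2 259.5] th cmd 19.47 rotdiff [-0.0013  0.0021 -0.0002] F [ 0.74 -0.04 -0.05] w 86.9
(497, 270, 60, 19.5) -> [3.4, 199.5, 33.0] [-0.0001, -0.0005, 0.0001]
(497, 270, 4.5, 19.5) -> [3.4, 255.0, 33.0] [-0.0001, -0.0005, 0.0001]
```

jog_arm:
  series:
    - [3.4,60,33,0,0,0,-1]
    - [3.4,120,33,0,0,0,-1]
    - [3.4,180,33,0,0,0,-1]
    - [3.4,220,33,0,0,0,-1]
    - [3.4,245,33,0,0,0,-1]
    - [3.4,255,33,0,0,0,-1]
    - [3.4,255,33,0,0,0,-1]
    - [3.4,255,33,0,0,0,-1]
    - [3.4,255,33,0,0,0,0.7]
    - [3.4,255,33,0,0,0,0.7]
    - [3.4,255,33,0,0,0,0.7]
    - [3.4,255,33,0,0,0,0.7]
    - [3.4,255,33,0,0,0,0.7]
    - [3.4,255,33,0,0,0,0.7]
  grip_force: 12

```text
time: 37.98
position: [0.4972, 0.2703, 0.004]
tool_rot: [-0.577, 0.408, -0.408, 0.577]
ft_force: [-0.8, -0.0, 0.4]
grip_width: 0.0437
```

```bash
echo "3.4 255 33 0 0 0" >> log.txt
python3 - <<'E'
from h import *
crow((524.5,-21.4,150,8.35),(524.5,-21.4,40,8.35),(524.5,-21.4,35,8.35))
E
```

```text
t 37.98 meas [497.2 270.3   4. ] cmd [497.  270.    4.5] th cmd 19.47 rotdiff [-0.      0.      0.0001] F [-0.83 -0.04  0.44] w 43.7
(524.5, -21.4, 150, 8.35) -> [283.9, -145.5, -71.2] [-0.0001, 0.1941, 0.0001]
(524.5, -21.4, 40, 8.35) -> [283.9, -35.5, -71.2] [-0.0001, 0.1941, 0.0001]
(524.5, -21.4, 35, 8.35) -> [283.9, -30.5, -71.2] [-0.0001, 0.1941, 0.0001]
```

Lift and carry to a stop 6 mm above the box top, with a look at the held case.

jog_arm:
  series:
    - [0,-15,0,0,0,0,0.7]
    - [0,-60,0,0,0,0,0.7]
    - [0,-120,0,0,0,0,0.7]
    - [284,-145,-71,0,0.194,0,0.7]
    - [284,-145,-71,0,0.194,0,0.7]
    - [284,-145,-71,0,0.194,0,0.7]
    - [284,-145,-71,0,0.194,0,0.7]
    - [284,-145,-71,0,0.194,0,0.7]
    - [284,-145,-71,0,0.194,0,0.7]
    - [284,-145,-71,0,0.194,0,0.7]
    - [284,-145,-71,0,0.194,0,0.7]

```text
time: 39.35
position: [0.5243, -0.0197, 0.1491]
tool_rot: [0.536, -0.462, 0.462, -0.535]
ft_force: [0.1, 1.0, -1.0]
grip_width: 0.044
```

```bash
echo "284 -145 -71 0 .194 0" >> log.txt
python3 - <<'E'
from h import *
crow((524.5,-21.4,40,8.35),(524.5,-21.4,35,8.35))
snap("wrist",13)
E
```

```text
t 39.35 meas [524.3 -19.7 149.1] cmd [524.7 -21.4 149.5] th cmd 8.35 rotdiff [-0.0007 -0.0017  0.0005] F [ 0.12  0.99 -1.03] w 44.0
(524.5, -21.4, 40, 8.35) -> [-0.0, 109.5, -0.2] [-0.0001, 0.0001, 0.0001]
(524.5, -21.4, 35, 8.35) -> [-0.0, 114.5, -0.2] [-0.0001, 0.0001, 0.0001]
```

View pics/wrist13.png

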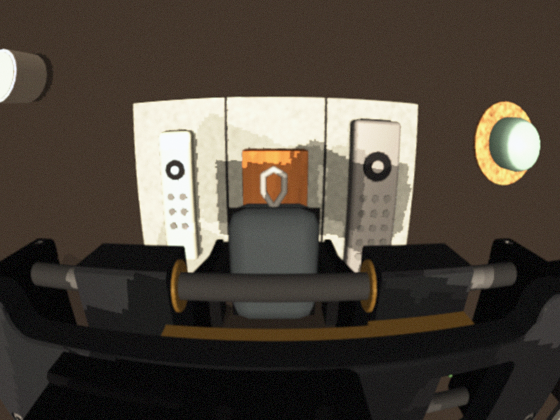

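Run:
```python
from h import *
from rig import get_obs
c=load("wrist",13); o=get_obs(); R=Ro.from_quat(o["tool_rot"]).as_matrix()
T=((cloud(c,True)-o["position"])@R)*1000
g=(abs(T[...,0])<19)&(T[...,1]>-30)&(T[...,1]<3)&(abs(T[...,2])<60)
rr=np.arange(420)[:,None]; g&=(rr<268)&(rr>150)
p=T[g]
for x0,x1 in ((-19,-8),(8,19)):
    q=p[(p[:,0]>x0)&(p[:,0]<x1)]; print(len(q),"zmax pct",np.percentile(q[:,2],[90,97,99,99.7]), "top y",np.percentile(q[:,1],[2,10,50]))
```

```text
1422 zmax pct [31.24059735 32.33331492 32.59609709 32.69252227] top y [-25.87839009 -25.22300599 -23.4379572 ]
1486 zmax pct [31.45004531 32.31924207 32.5652869  32.66150842] top y [-25.87229429 -25.31197803 -23.96121687]
```

jog_arm:
  series:
    - [0,55,-1.4,0,0,0,0.7]
    - [0,90,-1.4,0,0,0,0.7]
    - [0,105,-1.4,0,0,0,0.7]
    - [0,110,-1.4,0,0,0,0.7]
    - [0,110,-1.4,0,0,0,0.7]
    - [0,110,-1.4,0,0,0,0.7]
    - [0,112,-1.4,0,0,0,0.7]
    - [0,114,-1.4,0,0,0,0.7]
    - [0,115,-1.4,0,0,0,0.7]
    - [0,115,-1.4,0,0,0,0.7]
    - [0,115,-1.4,0,0,0,0.7]
    - [0,115,-1.4,0,0,0,0.7]

```text
time: 40.9
position: [0.5235, -0.0213, 0.034]
tool_rot: [-0.535, 0.462, -0.462, 0.535]
ft_force: [0.0, -0.2, -1.7]
grip_width: 0.0437
```

```bash
echo "0 115 -1.4 0 0 0" >> log.txt
python3 - <<'E'
from h import *
crow((480,-5,300,8.35))
E
```

```text
t 40.9 meas [523.5 -21.3  34. ] cmd [523.3 -21.6  34.5] th cmd 8.35 rotdiff [-0.  0.  0.] F [ 0.04 -0.16 -1.73] w 43.7
(480, -5, 300, 8.35) -> [-22.7, -265.5, -40.4] [-0.0001, 0.0001, 0.0001]
```

jog_arm:
  series:
    - [0,0.4,0,0,0,0,0.7]
    - [0,0.5,0,0,0,0,0.7]
    - [0,0.5,0,0,0,0,0.7]
    - [0,0.5,0,0,0,0,-0.4]
    - [0,0.5,0,0,0,0,-0.6]
    - [0,0.5,0,0,0,0,-0.6]
    - [0,0.5,0,0,0,0,-0.6]
    - [0,-10,0,0,0,0,-0.6]
    - [0,-40,0,0,0,0,-0.6]
    - [0,-90,0,0,0,0,-0.6]
    - [-23,-265,-40,0,0,0,-1]
    - [-23,-265,-40,0,0,0,-1]
    - [-23,-265,-40,0,0,0,-1]
    - [-23,-265,-40,0,0,0,-1]
    - [-23,-265,-40,0,0,0,-1]
    - [-23,-265,-40,0,0,0,-1]

```text
time: 42.9
position: [0.4797, -0.0042, 0.2975]
tool_rot: [0.536, -0.463, 0.461, -0.534]
ft_force: [0.4, 0.3, -0.1]
grip_width: 0.0867
```

```bash
echo "-23 -265 -40 0 0 0" >> log.txt
python3 - <<'E'
from h import *
c=snap("wrist",14); BO["case"]=(524,-22,36,58); del BO["box"]; inboard(c,BO,True)
P=relevel(c,True); tops(P,dict(paper=(627,-271,40,27),coaster=OBJ["coaster"]),fish=True)
snap("scene",14); snap("side",14)
crow()
for n in ("scene","side"):
    print(n)
    a=tops(load(n,0),dict(candle=OBJ["candle"]));a=tops(load(n,14),dict(candle=OBJ["candle"]))
    tops(load(n,0),dict(plant=(365,-278,45,62)));tops(load(n,14),dict(plant=(365,-278,45,62)))
E
```

```text
relevel slopes mrad [-0.05  0.32] h mm 0.95 res 0.84 100088
board [524.6 -22.3] [193.  283.7] 8.37
silver [ 538.3 -113.7  149.1   47.2    8.8] 3505
white [512.2  68.5 127.8  32.6   7.7] 2138
case [524.9 -23.3  57.3  40.7   8.4] 1485
    silver in board [  0.3 -92.4] yaw rel 0.5
    white in board [ 0.9 91.7] yaw rel -0.6
    case in board [ 0.2 -1. ] yaw rel 0.1
relevel slopes mrad [-0.05  0.32] h mm 0.95 res 0.84 100088
paper [ 625.3 -270.    72.8   58.7  -81.6] 1237
coaster [ 624.1 -272.7   96.1   93.2   17. ] 1239
t 43.05 meas [480.1  -4.4 297.6] cmd [480.4  -4.6 299.5] th cmd 8.35 rotdiff [-0.003   0.0002  0.0012] F [ 0.22  0.4  -0.23] w 86.8
scene
candle [632.9 279.3  64.2  54.7 -15.5] 338
candle [633.2 279.2  64.8  54.7 -15.5] 339
plant [ 370.6 -276.6   56.5   44.4    7.9] 125
plant [ 370.6 -276.6   56.5   44.4    7.9] 125
side
candle [614.4 284.9  56.   55.9  31.2] 299
candle [613.7 285.9  60.7  53.7 -50.1] 305
plant [ 356.  -269.2   52.9   45.5  -47.1] 91
```

View pics/wrist14.png

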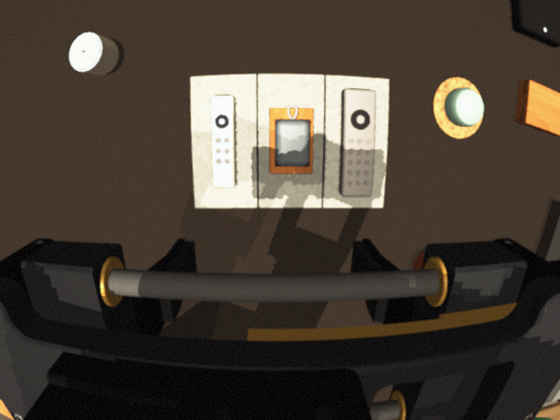

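View pics/scene14.png

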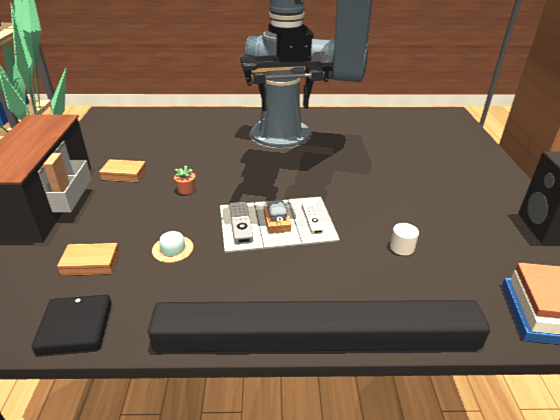

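Run:
```python
from rig import *
print(hand_in())
```

```text
the job is handed in; nothing more can be done
None
```

The cabinet top is set out as asked, and I handed the job in at about 43 s of the 138 s allowed, with the arm clear of everything. I worked in the order given: paperweight, silver remote, white remote, wooden box, earbud case. The last wrist and scene pictures show every item lying as it should.

| Item | Last measurement (wrist camera) |
|---|---|
| Silver remote (end field nearer the coaster) | within 1 mm of centre after I regrasped it and moved it 2 mm; turned about 0.5° from the lines |
| White remote (other end field) | about 1.5 mm from centre; about 0.6° off the lines |
| Wooden box (middle field) | about 1 mm from centre; measured before the earbud case went on top |
| Earbud case (on the box) | within 1 mm of the box's measured centre, aligned with it |
| Paperweight (on the coaster) | within 1 mm of the coaster's centre in a close view just after placing |

- **Candle and plant:** the scene camera shows both unmoved to within 0.5 mm. The side camera gave no reading for the plant in its last picture.
- **Checks that disagreed:** a final, slanting wrist view put the paperweight about 3 mm off centre, but both outlines came out distorted from that angle. A scene-camera check before I moved the silver remote put the three items 3–6 mm further out along the lines, because its outline of the board failed. I trusted the wrist camera both times.

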